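# Restock the milling-block magazine and stack the empty cases

## Robot

A 6-joint arm with a two-finger parallel gripper is mounted at the origin on a cart in front of the work surface, level with it; the furniture and walls round the work are solid. World frame = base frame: x ahead of the robot, y to its left, z up, the work surface at z = 0. Lengths are in mm, angles in degrees, forces in N, time in s.
With the tool pointing down it reaches from about 350 to 850 mm from the base axis. Payload 8.1 kg.
Tool frame: the origin (TCP) lies between the finger pads; the fingertips stand 17 mm ahead of it and the grasp point (between the pads) lies 2 mm behind it; z points along the fingers, y is the line along which they close (so a half turn about z gives the same grasp; the last joint's range is limited). The gripper opens to 85 mm and grips with 20 to 120 N. Pads are 22 mm wide; open, the fingers measure 114 mm over their backs; the gripper's body (76 mm by 85 mm) begins 54 mm behind the grasp point. The pads swing forward as they close: fully open they stand 13 mm farther back than shut.
Start: joints at [-4.893, 7.471, 85.268, -0, 87.261, -4.893], TCP at [600.005, 0.022, 248.292] pointing down, gripper open.
Joint ranges: [-169.43, 169.43], [-51.17, 129.36], [1.28, 143.12], [-76.62, 256.62], [0, 156.53], [-152.29, 152.29]. Speed limits (degrees/s): [136.94, 136.94, 159.86, 180, 180, 180].

## Interface

Orientations are given as [roll, pitch, yaw] about the fixed x, y, z axes, in that order (R = Rz(yaw) Ry(pitch) Rx(roll)).
In Python, from bench import sense, snapshot, hand_in, trace, place_of gives the robot as it stands.
- The arm moves only by the shell command python3 -m handwheel 'ROWS' [FORCE]. ROWS is JSON, a list of rows, each a list of 7 numbers: the opening, from -1 (shut) to 1 (fully open), then the shift along the tool's x, y, z in cm, then the turn, a rotation vector about the tool's x, y, z in rad. A call has 1 to 12 rows; each row shifts and turns the commanded pose from where the row before left it, along the tool's axes as they then stand; what a row does not reach is not made up. A row lasts 1/12 s, in which the tool goes at most 41.7 mm and 7.16 degrees, less where a joint would pass 70% of its speed; a pose out of reach is approached as far as the arm can. A call with a gripper value outside its range is refused whole. The fingers move at their own pace and stop on an object; FORCE is the grip in N (left out, the last holds). Time passes only in rows, so rows that do not move let the fingers close. It gives the time, the measured TCP pose, the force, the opening and the grip force at its end, in the units of the state.
- sense(): the state, without advancing time (a new reading comes with each control period).
- snapshot(name): name is "scene" or "side" or "wrist"; returns a dict with "image" (480x640x3 uint8, red, green, blue), "intrinsics" (3x3 intrinsics, pixels), "R" (3x3) and "t" (3): a world point X has camera coordinates R X + t. Camera axes: x right, y down, z forward; pixel columns grow to the right and rows downward; lengths in mm; the calibration is good to about 2 mm. A picture is of the moment at which its call begins. There is no depth.
- hand_in(): hands the job in; it is judged then, once.
Trained networks look in a picture, given as the dict that the camera call returned (one of the last four; its "shot" number tells which), for a name from the list of things; names that differ only in an ending like _2 or _b are one class to them, and where a whole thing is asked for, a point or a joint stands for the part that bears it (a point fixed in the world has none). Each returns a list of dicts, best first, with "conf" (0 to 1); they miss things now and then, are a little off and sometimes report something else, mostly with a low value. They report only what shows in the picture. A call takes as long as a camera call. They do not tell look-alikes from the thing itself.
- trace(picture, query): "pixels" (480x640 bool, what is visible of it).
- place_of(picture, query): "location" ([x, y, z] in mm, in world coordinates, good to about 4 mm: a listed point, or the origin of a listed thing).
The state is a dict: "time": time; "joint_pos": joint angles; "qd": joint speeds; "joint_efforts": joint torques, N m; "tool_pos": TCP position; "tcp_rot": TCP orientation; "ft_force": force on the tool from outside, world axes, zero at the start; "wrist_torque": the same for the moment, N m; "finger_gap": finger opening in mm; "grip_force": force on a finger pad.
Only numpy, scipy, OpenCV 4.12 (cv2) and the standard library are available. Lean on these libraries where they do the work, as an engineer would, in place of code of your own. Each camera call takes 0.05 s, during which the arm holds its last target. There are 200 camera calls.

## Task

Restock the mill: first swing the magazine's lever right over to unlock it, then plug every milling block on the bench into a socket, fully home, and when all are in swing the lever right back to lock it. Stack all the empty cases on their dock, cut corners matched so that each skirt drops over the one below, and leave the bottle, the tin and the plaster model where they are.

Things in the scene. Friction and masses are not known exactly. Their poses are not given: they have to be found in the camera images.
- magazine: Block magazine, an aluminium bar 64 x 210 mm, 36 mm high, fixed to the bench. Origin at the centre of its underside, z up; its three sockets lie in a row along its y axis, 68 mm apart. Its locking lever stands on a small housing 145 mm along +y from the origin.
- magazine_hole0 (a point): Centre of the mouth of socket 0 of the magazine, in its top face (36 mm above the bench), axes as the magazine's. The socket is a rectangular hole 27 mm along x by 39 mm along y, 27 mm deep, with a 3 mm bevelled mouth. Empty at the start.
- magazine_hole1 (a point): Centre of the mouth of socket 1 of the magazine, in its top face (36 mm above the bench), axes as the magazine's. The socket is a rectangular hole 27 mm along x by 39 mm along y, 27 mm deep, with a 3 mm bevelled mouth. Empty at the start.
- magazine_hole2 (a point): Centre of the mouth of socket 2 of the magazine, in its top face (36 mm above the bench), axes as the magazine's. The socket is a rectangular hole 27 mm along x by 39 mm along y, 27 mm deep, with a 3 mm bevelled mouth. Empty at the start.
- block_a_mid (a point): Centre (32 mm above the foot) of a milling block 64 mm high, 160 g, upright; may be absent. Upper 40 mm: white ceramic head 30 (its x) by 44 mm (y), to be gripped across the 30 mm. Lower 24 mm: steel plug 24 (x) by 36 mm (y), slightly tapered at the foot. Half a turn makes no difference. Fully home, the head rests on the magazine and this point is 8 mm above the socket's mouth.
- block_b_mid (a point): Centre (32 mm above the foot) of a milling block 64 mm high, 160 g, upright; may be absent. Upper 40 mm: white ceramic head 30 (its x) by 44 mm (y), to be gripped across the 30 mm. Lower 24 mm: steel plug 24 (x) by 36 mm (y), slightly tapered at the foot. Half a turn makes no difference. Fully home, the head rests on the magazine and this point is 8 mm above the socket's mouth.
- block_c_mid (a point): Centre (32 mm above the foot) of a milling block 64 mm high, 160 g, upright; may be absent. Upper 40 mm: white ceramic head 30 (its x) by 44 mm (y), to be gripped across the 30 mm. Lower 24 mm: steel plug 24 (x) by 36 mm (y), slightly tapered at the foot. Half a turn makes no difference. Fully home, the head rests on the magazine and this point is 8 mm above the socket's mouth.
- lock_lever (a joint): The magazine's locking lever, rad: 0 = fully unlocked, leaning to the magazine's -x side; 1.0 = fully locked, leaning to its +x side, as it is (about) at the start. It turns about an axis parallel to the magazine's y, with friction, and stays where it is left.
- case_a_mid (a point): Centre (18 mm above the foot) of an empty grey case 36 mm high, 140 g; may be absent. Body 90 (its x) by 54 mm (y), the two corners at the +x end cut off (14 mm); black skirt round the foot 102 x 66 mm, 10 mm high, hollow beneath: it slips 8 mm down over the body below, 2.5 mm play all round, one way round only. Seated cases stand 28 mm apart. Grip the body across y, above the skirt.
- case_b_mid (a point): Centre (18 mm above the foot) of an empty grey case 36 mm high, 140 g; may be absent. Body 90 (its x) by 54 mm (y), the two corners at the +x end cut off (14 mm); black skirt round the foot 102 x 66 mm, 10 mm high, hollow beneath: it slips 8 mm down over the body below, 2.5 mm play all round, one way round only. Seated cases stand 28 mm apart. Grip the body across y, above the skirt.
- case_c_mid (a point): Centre (18 mm above the foot) of an empty grey case 36 mm high, 140 g; may be absent. Body 90 (its x) by 54 mm (y), the two corners at the +x end cut off (14 mm); black skirt round the foot 102 x 66 mm, 10 mm high, hollow beneath: it slips 8 mm down over the body below, 2.5 mm play all round, one way round only. Seated cases stand 28 mm apart. Grip the body across y, above the skirt.
- dock_top (a point): Centre of the top of the fixed dock for empty cases: an aluminium boss of the cases' 90 x 54 mm shape, cut corners at its +x end, top 20 mm above the bench, on a dark base plate 108 x 76 mm, 7 mm thick. x along the 90 mm side, z up. A case seated on it has its centre 10 mm above this point, the next 38 mm, the next 66 mm.
- sep_bottle: Bystander: white bottle with blue cap, 42 mm across, 103 mm high, origin under its centre.
- tin: Bystander: round tin with a blue lid, 64 mm across, 28 mm high, origin under its centre.
- arch_model: Bystander: plaster tooth model 62 x 66 x 28 mm, origin under its centre.
- lock_lever_tip (a point): Centre of the black ball (26 mm) at the tip of the lever, on a 10 mm rod. Pivot: 145 mm along the magazine's +y from its origin, 22 mm above the bench. The ball is 92 mm above the bench and 38 mm to the magazine's -x side of the pivot when unlocked, as far to +x when locked. A push of about 1 N on the ball or rod moves it. Housing 70 (x) by 50 mm (y), 25 mm high.
Things that resemble listed ones, but are neither listed nor needed, are in the scene too. What is shaped like the part that bears dock_top but turquoise is not meant.

How it is judged:
By the outcome, as a careful person would: the job done as asked, in the order asked, and still so for the second after the job is handed in, with the robot touching nothing.
Of block_a, block_b, block_c only 2 to 3 are there at a start; the rules pass over those that are not, and their reading is None.
Of case_a, case_b, case_c only 2 to 3 are there at a start; the rules pass over those that are not, and their reading is None.
At some moment in a run one of case_a, case_b, case_c may be knocked a few centimetres aside while the robot is not near it.
It also fails if it takes over 208 s, if anything falls off the work surface, if the arm or the gripper's body presses on something with over 40 N, if the wrist force passes 120 N, or if a joint passes its speed limit or range.

## Working session

There is one attempt and no reset: what is moved stays moved. The work goes in short steps, Python scripts to look and compute and a shell command to move; the robot and the scene stay as the last step left them, time stands still between calls to the robot, and variables do not carry over. Pictures are saved under pics/ and viewed, at most 14 in all, crops included, and the job is handed in when it is done.

```bash
mkdir -p pics; ls; cat > h.py <<'E'
import numpy as np, cv2
from bench import sense, snapshot, hand_in, trace, place_of
def save(p,n,crop=None,s=1):
    im=p["image"][:,:,::-1]
    if crop: x0,y0,x1,y1=crop; im=im[y0:y1,x0:x1]
    im=cv2.resize(im,None,fx=s,fy=s,interpolation=cv2.INTER_CUBIC); cv2.imwrite("pics/"+n,im)
def ray(p,u,v,z):
    K=np.array(p["intrinsics"]);R=np.array(p["R"]);t=np.array(p["t"])
    c=-R.T@t; d=R.T@np.linalg.solve(K,[u,v,1.]); return c+d*(z-c[2])/d[2]
def pix(p,X):
    c=np.array(p["R"])@np.array(X,float)+np.array(p["t"]); q=np.array(p["intrinsics"])@c; return q[:2]/q[2]
E
python3 - <<'E'
from h import *
print(sense())
for n in("scene","side"):
    p=snapshot(n); save(p,n+"0.png"); print(n,np.round(-np.array(p["R"]).T@p["t"]))
    for q in("magazine","magazine_hole0","magazine_hole2","block_a_mid","case_a_mid","dock_top","sep_bottle","tin","arch_model","lock_lever_tip"):
        for r in place_of(p,q)[:5]:
            print(q,round(r["conf"],2),np.round(r["location"]),np.round(pix(p,r["location"])))
E
```

```text
pics
{'time': 0.0, 'joint_pos': array([-4.89482639e+00,  7.51598994e+00,  8.53295623e+01,  9.44373518e-06,
        8.72604301e+01, -4.89270737e+00]), 'qd': array([-0.06130786,  0.11410541,  0.08869589, -0.13114146,  0.05355754,
       -0.00299137]), 'joint_efforts': array([-1.90700346e-03, -5.69404185e+01, -5.00557995e+01, -2.19391650e-04,
        1.44415747e-02,  7.24149572e-05]), 'tool_pos': array([5.99486002e+02, 4.79161315e-02, 2.47232486e+02]), 'tcp_rot': array([-1.79894405e+02, -9.04863725e-03,  8.99978722e+01]), 'ft_force': array([-0.2518064 , -0.21387138, -0.13605084]), 'wrist_torque': array([-0.00635574,  0.01288826, -0.02386096]), 'grip_force': 0.0, 'finger_gap': 85.48910671634924}
scene [-851. -764.  942.]
magazine_hole0 0.94 [ 608. -128.   33.] [359. 268.]
magazine_hole0 0.74 [621.   4.  37.] [321. 256.]
magazine_hole0 0.58 [619. -71.  34.] [343. 262.]
magazine_hole2 0.94 [ 608. -128.   33.] [359. 268.]
magazine_hole2 0.74 [621.   4.  37.] [321. 256.]
magazine_hole2 0.58 [619. -71.  34.] [343. 262.]
block_a_mid 0.95 [ 462. -416.   31.] [437. 316.]
case_a_mid 0.93 [ 469. -
[... 513 characters left out ...]
_hole0 0.87 [625.   2.  36.] [318. 259.]
magazine_hole0 0.77 [ 610. -131.   36.] [337. 292.]
magazine_hole0 0.56 [612. -67.  37.] [326. 276.]
magazine_hole2 0.87 [625.   2.  36.] [318. 259.]
magazine_hole2 0.77 [ 610. -131.   36.] [337. 292.]
magazine_hole2 0.56 [612. -67.  37.] [326. 276.]
block_a_mid 0.96 [ 464. -416.   30.] [345. 398.]
block_a_mid 0.49 [669.  73.  92.] [319. 225.]
case_a_mid 0.72 [ 464. -251.   22.] [310. 349.]
dock_top 0.89 [513. 186.  24.] [254. 238.]
dock_top 0.79 [658. 408.  21.] [267. 185.]
sep_bottle 0.81 [778.  87.  -0.] [349. 234.]
tin 0.84 [ 709. -361.    1.] [418. 346.]
arch_model 0.65 [411. 305.   1.] [209. 232.]
lock_lever_tip 0.44 [668.  76.  94.] [318. 224.]
```

```bash
python3 - <<'E'
import cv2
for n in("scene","side"):
    im=cv2.imread(f"pics/{n}0.png"); im=im[160:460,130:530] ; cv2.imwrite(f"pics/{n}0c.png",cv2.resize(im,(800,600),interpolation=cv2.INTER_CUBIC))
E
```

```text
(no output)
```

View pics/scene0c.png

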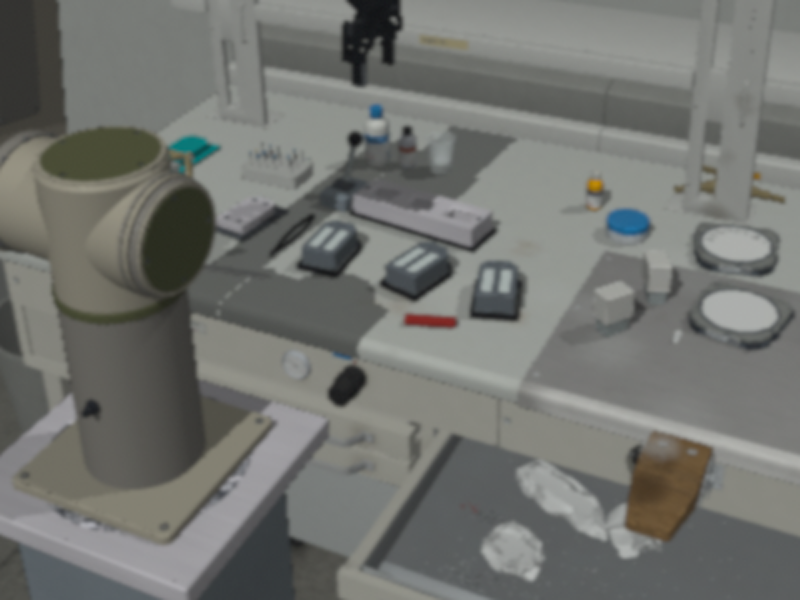

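View pics/side0c.png

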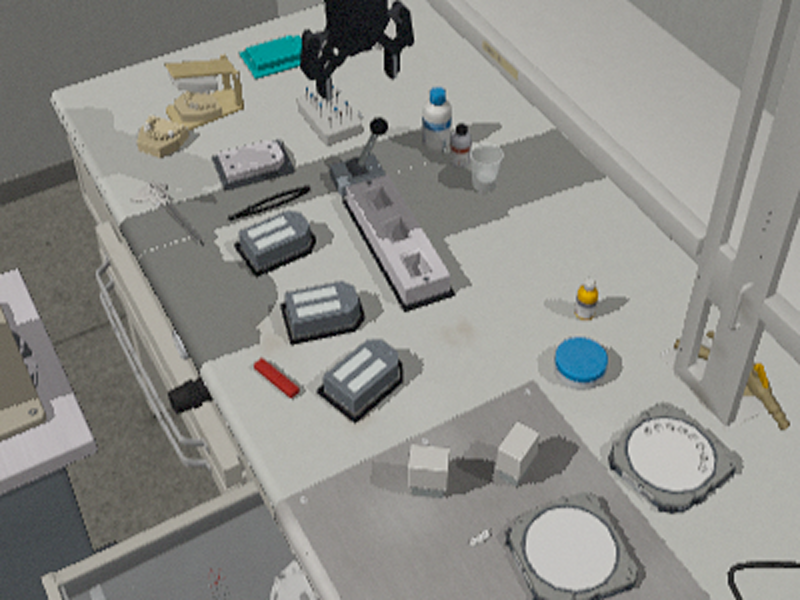

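The scene shows three grey cases (side-crop px (275,240), (320,310), (362,378)) and two blocks ((430,467), (517,452)). The grey dock is at (253,160). Its look-alike is the turquoise dock at (272,55), which I reject. The magazine is at (398,240), and the black lever ball at (378,126) leans to +x, so it's locked. Other possible confusions: the bottle with the blue cap (436,110) against the small brown and orange bottles, and the blue tin (581,360) against the round plates. Next I'll fit outlines to get the poses.

```bash
cat > fit.py <<'E'
from h import *
from scipy.optimize import minimize
def prism(hx,hy,c,z0,z1):
    b=np.array([[-hx,-hy],[hx-c,-hy],[hx,-hy+c],[hx,hy-c],[hx-c,hy],[-hx,hy]]) if c else np.array([[-hx,-hy],[hx,-hy],[hx,hy],[-hx,hy]])
    return np.array([[x,y,z] for z in(z0,z1) for x,y in b])
M={"case":[prism(51,33,14,0,10),prism(45,27,14,0,36)],
   "block":[prism(15,22,0,24,64),prism(12,18,0,0,24)],
   "dock":[prism(54,38,0,0,7),prism(45,27,14,7,20)],
   "mag":[prism(32,105,0,0,36)]}
def sil(p,parts,x,y,yaw,z=0):
    m=np.zeros((480,640),np.uint8);S=4
    c,s=np.cos(yaw),np.sin(yaw);R=np.array([[c,-s,0],[s,c,0],[0,0,1]])
    for q in parts:
        uv=np.array([pix(p,R@v+[x,y,z]) for v in q])
        h=cv2.convexHull(uv.astype(np.float32))
        cv2.fillConvexPoly(m,np.round((h)*16).astype(np.int32),255,cv2.LINE_AA,4)
    return m/255.
def fit(obs,model,x,y,z=0,yaws=np.radians(np.arange(0,360,30)),n=2):
    parts=M[model]
    G=lambda a:cv2.GaussianBlur(a.astype(float),(0,0),1.0)
    obs=[(p,G(m)) for p,m in obs]
    f=lambda v:sum(((G(sil(p,parts,v[0],v[1],v[2]/40,z))-m)**2).sum()/m.sum() for p,m in obs)
    res=[]
    for a in yaws:
        r=minimize(f,[x,y,a*40],method="Nelder-Mead",options=dict(initial_simplex=[[x,y,a*40],[x+8,y,a*40],[x,y+8,a*40],[x,y,a*40+8]],maxiter=120,xatol=.1,fatol=1e-4))
        res.append((r.fun,r.x[0],r.x[1],np.degrees(r.x[2]/40)%360))
    res.sort(); return res
E
cat > m1.py <<'E'
from fit import *
P={n:snapshot(n) for n in("scene","side")}
T={}
for q in("case_a_mid","block_a_mid","dock_top","magazine"):
    for n,p in P.items():
        for r in trace(p,q):
            m=np.array(r["pixels"]); ys,xs=np.nonzero(m)
            if len(xs)<30: continue
            T.setdefault((q,n),[]).append(m); print(q,n,round(r["conf"],2),len(xs),np.round(ray(p,xs.mean(),ys.mean(),18)[:2]),int(xs.mean()),int(ys.mean()))
for q,mod in(("case_a_mid","case"),("block_a_mid","block"),("dock_top","dock"),("magazine","mag")):
    for m in T.get((q,"side"),[]):
        ys,xs=np.nonzero(m); g=ray(P["side"],xs.mean(),ys.mean(),18)[:2]
        obs=[(P["side"],m)]
        for m2 in T.get((q,"scene"),[]):
            ys,xs=np.nonzero(m2); g2=ray(P["scene"],xs.mean(),ys.mean(),18)[:2]
            if np.hypot(*(g-g2))<45: obs.append((P["scene"],m2))
        print(q,np.round(g),len(obs),[np.round(r,2).tolist() for r in fit(obs,mod,*g)[:4]])
E
time python3 m1.py
```

```text
case_a_mid scene 0.63 612 [ 460. -248.] 377 305
case_a_mid side 0.89 1015 [ 466. -249.] 310 348
block_a_mid scene 0.93 456 [ 489. -406.] 436 313
block_a_mid side 0.93 438 [ 470. -401.] 343 394
dock_top scene 0.93 535 [500. 172.] 254 268
dock_top scene 0.6 327 [831. 121.] 318 228
dock_top scene 0.46 220 [664. 389.] 226 234
dock_top side 0.57 433 [651. 399.] 266 187
dock_top side 0.55 693 [512. 175.] 255 241
dock_top side 0.26 510 [ 471. -400.] 343 394
magazine scene 0.19 79 [768. 136.] 306 234
magazine side 0.82 2281 [624. -41.] 324 273
case_a_mid [ 466. -249.] 2 [[0.17, 469.94, -244.62, 20.0], [0.17, 470.42, -244.32, 19.75], [0.17, 470.7, -244.44, 20.23], [0.17, 469.98, -244.27, 19.97]]
block_a_mid [ 470. -401.] 2 [[0.17, 464.34, -411.81, 57.03], [0.17, 464.34, -411.81, 237.03], [0.17, 464.2, -412.26, 56.59], [0.17, 464.2, -412.26, 236.59]]
dock_top [651. 399.] 2 [[1.01, 668.64, 410.81, 6.65], [1.01, 669.42, 409.79, 6.0], [1.01, 665.54, 410.19, 6.33], [1.01, 664.68, 409.68, 4.15]]
dock_top [512. 175.] 2 [[0.09, 518.52, 188.3, 351.35], [0.09, 518.43, 188.01, 351.18], [0.09, 518.45, 188.28, 351.64], [0.09, 519.02, 188.16, 351.89]]
dock_top [ 471. -400.] 1 [[1.58, 482.32, -374.13, 55.93], [1.58, 480.28, -372.12, 56.63], [1.58, 485.52, -374.89, 57.91], [1.58, 479.97, -373.15, 58.25]]
magazine [624. -41.] 1 [[0.15, 619.71, -58.79, 173.57], [0.15, 619.71, -58.79, 353.57], [0.15, 619.79, -58.0, 173.61], [0.15, 619.79, -58.0, 353.61]]
real	1m1.372s
user	0m39.544s
sys	0m18.572s
```

```bash
python3 - <<'E'
from fit import *
p=snapshot("wrist"); save(p,"w0.png"); R=np.array(p["R"]);print(np.round(-R.T@p["t"]),np.round(R,2).tolist(),np.round(p["intrinsics"]))
for q in("magazine","magazine_hole0","case_a_mid","dock_top","lock_lever_tip","sep_bottle"):
    for r in place_of(p,q)[:5]: print(q,round(r["conf"],2),np.round(r["location"],1),np.round(pix(p,r["location"])))
E
```

```text
[600.  68. 374.] [[1.0, 0.0, 0.0], [0.0, -0.96, 0.27], [0.0, -0.27, -0.96]] [[371.   0. 318.]
 [  0. 371. 240.]
 [  0.   0.   1.]]
magazine 0.6 [616.2 -70.5  -1.3] [332. 271.]
magazine_hole0 0.94 [ 6.257e+02 -2.000e-01  4.060e+01] [345. 215.]
magazine_hole0 0.62 [ 610.1 -132.7   35.5] [327. 341.]
magazine_hole0 0.61 [617.2 -65.   38.1] [335. 280.]
case_a_mid 0.91 [ 465.1 -247.4   20.2] [199. 423.]
dock_top 0.73 [ 470.7 -131.4   20.7] [195. 332.]
dock_top 0.55 [614.4 -67.3  -1.8] [331. 268.]
dock_top 0.37 [ 467.3 -246.5   20.8] [201. 423.]
lock_lever_tip 0.89 [669.8  76.3  94.5] [414. 125.]
sep_bottle 0.74 [772.8  90.4   0.9] [498. 113.]
```

View pics/w0.png

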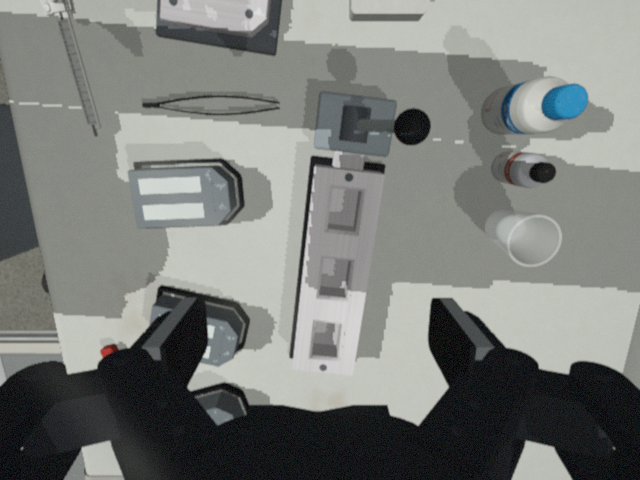

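The wrist view shows the cut corners of all three cases facing world +x (image right), and the dock at (215,20) has its cut corners at +x too. The lever ball is at (412,127), and the sockets are at (343,212), (335,277) and (325,340). I'll straddle the ball and push it over to -x.

```bash
python3 -m handwheel '[[0.1,2.55,2.3,0,0,0,0],[0.1,2.55,2.3,0,0,0,0],[0.1,2.5,2.3,0.5,0,0,0],[0.1,0,0,3.2,0,0,0],[0.1,0,0,3.2,0,0,0],[0.1,0,0,3.2,0,0,0],[0.1,0,0,3.2,0,0,0],[0.1,0,0,2.2,0,0,0],[0.1,0,0,0,0,0,0],[0.1,0,0,0,0,0,0]]'
python3 - <<'E'
from h import *
p=snapshot("wrist"); print(sense()["time"])
for q in("lock_lever_tip",):
    for r in place_of(p,q)[:3]: print(q,round(r["conf"],2),np.round(r["location"],1),np.round(pix(p,r["location"])))
E
```

```text
time: 2.78
tool_pos: [667.7, 76.0, 91.7]
tcp_rot: [-179.8, 0.0, 90.0]
ft_force: [0.9, 0.4, 0.1]
finger_gap: 46.9
grip_force: 0.0
2.8333
lock_lever_tip 0.63 [670.7  74.4  90.9] [325. 328.]
```

```bash
python3 -m handwheel '[[0.1,0.05,-1.5,-0.3,0,0,0],[0.1,0.1,-1.5,-0.3,0,0,0],[0.1,0.1,-1.5,-0.2,0,0,0],[0.1,0.1,-1.5,0.2,0,0,0],[0.1,0.1,-1.0,0.3,0,0,0],[0.1,0.1,-0.7,0.3,0,0,0],[0.1,0.1,-0.4,0,0,0,0],[0.1,0,0,0,0,0,0]]'; python3 -m handwheel '[[0.1,0,-0.2,0,0,0,0],[0.1,0,-0.2,0,0,0,0],[0.1,0,0,0,0,0,0]]'
```

```text
time: 3.55
tool_pos: [588.4, 82.7, 94.7]
tcp_rot: [179.9, -0.0, 90.0]
ft_force: [-0.2, 0.7, 1.7]
finger_gap: 46.7
grip_force: 0.0
time: 3.8
tool_pos: [584.6, 82.5, 93.7]
tcp_rot: [179.9, -0.0, 90.0]
ft_force: [1.1, -0.4, 0.7]
finger_gap: 46.7
grip_force: 0.4
```

```bash
python3 -m handwheel '[[0.1,0,-0.2,0,0,0,0],[0.1,0,-0.15,0,0,0,0],[0.1,0,0,0,0,0,0]]'; python3 -m handwheel '[[0.1,0,-0.15,0,0,0,0],[0.1,0,-0.15,0,0,0,0],[0.1,0,0,0,0,0,0]]'; python3 - <<'E'
from h import *
p=snapshot("wrist");save(p,"w1.png",(160,160,480,400),2)
for r in place_of(p,"lock_lever_tip")[:2]: print(round(r["conf"],2),np.round(r["location"],1))
E
```

```text
time: 4.05
tool_pos: [583.7, 82.5, 93.9]
tcp_rot: [179.6, -0.0, 90.0]
ft_force: [16.2, 1.4, -10.0]
finger_gap: 47.0
grip_force: 8.6
time: 4.3
tool_pos: [583.1, 82.4, 94.0]
tcp_rot: [179.3, -0.0, 90.0]
ft_force: [32.5, 1.1, -21.4]
finger_gap: 46.7
grip_force: 16.0
0.92 [596.9  80.4  92.6]
```

View pics/w1.png

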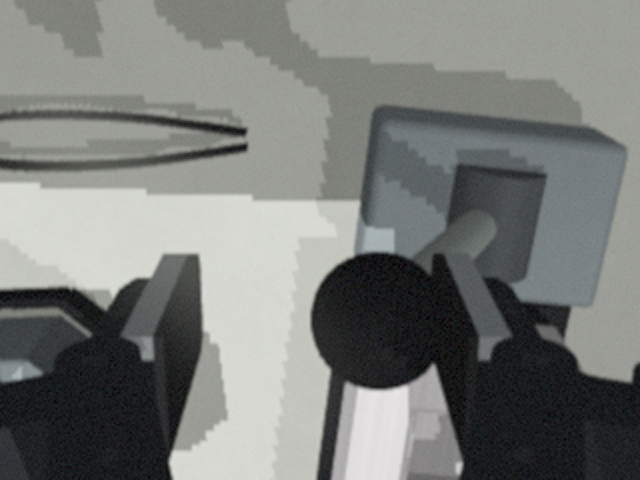

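Force rose to 32 N at the stop and the ball reads about (595,80), so the lever is fully over to -x. I'll back off and go above the blocks.

```bash
python3 -m handwheel '[[0.1,0,0.9,0,0,0,0],[0.4,0,0,-3,0,0,0],[0.8,0,0,-4,0,0,0],[1,-2,0,-3.5,0,0,0],[1,-3.9,-0.6,-1,0,0,0],[1,-3.9,-0.6,-1,0,0,0],[1,-3.9,-0.6,-1,0,0,0],[1,-4,-0.6,0,0,0,0],[1,-4,-0.6,0,0,0,0],[1,-4,-0.6,0,0,0,0],[1,-4,-0.6,0,0,0,0],[1,-4,-0.6,0,0,0,0]]'; python3 -m handwheel '[[1,-4,-0.6,0,0,0,0],[1,-4,-0.6,0,0,0,0],[1,-4,-0.6,0,0,0,0],[1,-4,-0.6,0,0,0,0],[1,-3.5,-0.6,0,0,0,0],[1,-1,-0.2,0,0,0,0],[1,0,0,0,0,0,0]]'; python3 - <<'E'
from h import *
p=snapshot("wrist");save(p,"w2.png")
for r in place_of(p,"block_a_mid")[:4]: print(round(r["conf"],2),np.round(r["location"],1))
import pickle; pickle.dump(p,open("w2.pkl","wb"))
E
```

```text
time: 5.4
tool_pos: [537.7, -256.4, 228.2]
tcp_rot: [-180.0, -0.0, 90.0]
ft_force: [1.6, -0.0, -0.3]
finger_gap: 85.7
grip_force: 0.0
time: 5.98
tool_pos: [504.7, -462.4, 227.3]
tcp_rot: [-179.9, -0.0, 89.8]
ft_force: [-0.2, -0.0, -0.1]
finger_gap: 84.8
grip_force: 0.0
0.7 [ 461.2 -411.9   31. ]
```

View pics/w2.png

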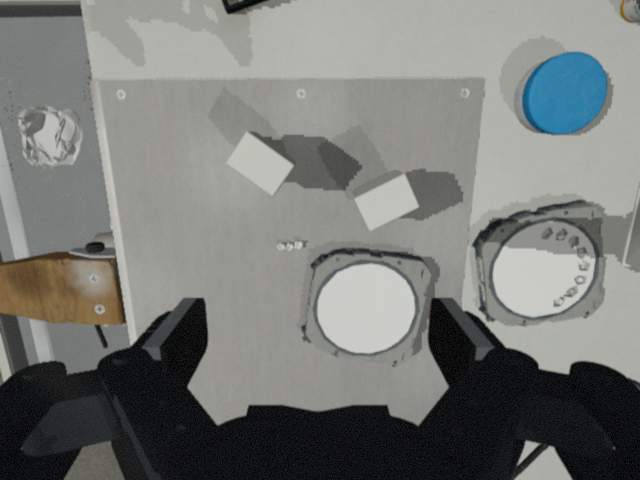

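Two blocks show, with top faces centred near (260,163) and (387,202). The tin is at (565,93) and the round plates below. I'll measure the top faces at z=64.

```bash
python3 - <<'E'
from h import *
import pickle; p=pickle.load(open("w2.pkl","rb"))
g=p["image"].min(2)
for (u,v) in((260,163),(387,202)):
    m=cv2.floodFill(g.copy(),np.zeros((482,642),np.uint8),(u,v),255,12,12,cv2.FLOODFILL_MASK_ONLY|(255<<8)|4)[2][1:-1,1:-1]
    m=cv2.morphologyEx(m,cv2.MORPH_OPEN,np.ones((3,3)))
    ys,xs=np.nonzero(m)
    W=np.array([ray(p,a,b,64)[:2] for a,b in zip(xs,ys)],np.float32)
    c,(w,h),a=cv2.minAreaRect(W); 
    yaw=a if w<h else a+90   # direction of short side
    print(len(xs),np.round(c,1),np.round((w,h),1),"short-axis deg",round(((yaw+90)%180)-90,1))
E
```

```text
277945 [ 506.5 -510.9] [414.9 628. ] short-axis deg 89.9
277945 [ 506.5 -510.9] [414.9 628. ] short-axis deg 89.9
```

```bash
python3 - <<'E'
from h import *
import pickle; p=pickle.load(open("w2.pkl","rb"))
g=cv2.medianBlur(p["image"].min(2),3)
print(g[163,220:300:6],g[202,345:425:6])
for (u,v) in((260,163),(387,202)):
    t=g[v-5:v+5,u-5:u+5].mean()-18
    n,l=cv2.connectedComponents((g>t).astype(np.uint8)); ys,xs=np.nonzero(l==l[v,u])
    W=np.array([ray(p,a,b,64)[:2] for a,b in zip(xs,ys)],np.float32)
    c,(w,h),a=cv2.minAreaRect(W); yaw=a if w<h else a+90
    print(len(xs),np.round(W.mean(0),1),np.round(c,1),np.round((w,h),1),"short-axis deg",round(((yaw+90)%180)-90,1))
E
```

```text
[155 165 186 186 185 185 185 185 186 186 185 185 113  93] [141 142 185 186 185 186 186 185 186 187 186 186 140  98]
2110 [ 460.  -413.6] [ 460.1 -413.9] [28.8 42.6] short-axis deg 54.2
1942 [ 558.8 -443.8] [ 558.8 -444. ] [42.5 28.8] short-axis deg -63.2
```

```bash
python3 -m handwheel '[[0.3,2.43,-2.24,0,0,0,0],[0.3,2.43,-2.24,0,0,0,0],[0.3,0,0,1.6,0,0,-0.118],[0.3,0,0,1.6,0,0,-0.118],[0.3,0,0,1.6,0,0,-0.118],[0.3,0,0,1.6,0,0,-0.118],[0.3,0,0,1.6,0,0,-0.118],[0.3,0,0,1.6,0,0,-0.118],[0.3,0,0,1.6,0,0,-0.118],[0.3,0,0,1.6,0,0,-0.118],[0.3,0,0,0,0,0,0]]'; python3 - <<'E'
from h import *
s=sense();print(s["joint_pos"].round())
p=snapshot("wrist")
for r in place_of(p,"block_a_mid")[:4]: print(round(r["conf"],2),np.round(r["location"],1))
save(p,"w3.png")
E
```

```text
time: 7.0
tool_pos: [460.8, -407.0, 96.5]
tcp_rot: [179.9, -0.3, 144.5]
ft_force: [-0.8, 0.2, -1.7]
finger_gap: 55.1
grip_force: 0.0
[ -46.   17.   91.    0.   73. -101.]
```

View pics/w3.png

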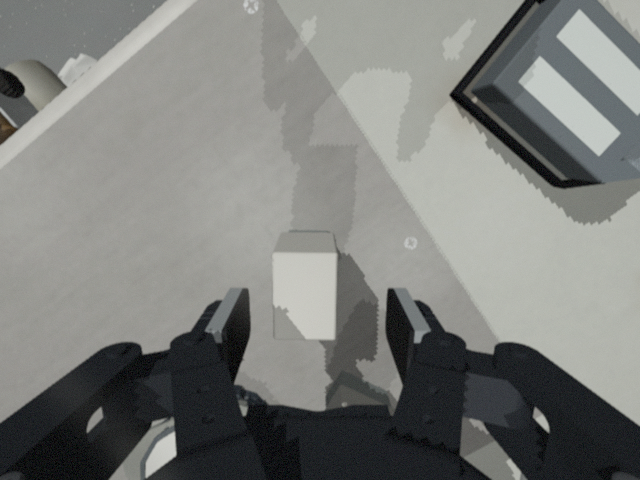

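The block's top face is centred at (305,296), about 6 mm left of the finger midpoint (317). I'll correct for that, then descend and grip.

```bash
python3 -m handwheel '[[0.3,-0.34,-0.61,0,0,0,0],[0.3,0,0,2.5,0,0,0],[0.3,0,0,2.35,0,0,0],[0.3,0,0,0,0,0,0],[-0.6,0,0,0,0,0,0],[-0.6,0,0,0,0,0,0],[-0.6,0,0,0,0,0,0],[-0.6,0,0,0,0,0,0],[-0.6,0,0,0,0,0,0]]' 40;  python3 -m handwheel '[[-0.6,0,0,-2,0,0,0],[-0.6,0,0,-4,0,0,0],[-0.6,0,0,-4,0,0,0],[-0.6,0,0,-2,0,0,0],[-0.6,0,0,0,0,0,0]]'
```

```text
time: 7.85
tool_pos: [462.0, -418.9, 54.0]
tcp_rot: [-180.0, 0.2, 144.1]
ft_force: [1.0, 0.3, 4.9]
finger_gap: 29.5
grip_force: 44.4
time: 8.27
tool_pos: [463.5, -420.6, 179.8]
tcp_rot: [-179.9, 0.6, 144.1]
ft_force: [0.7, 0.1, -1.9]
finger_gap: 29.6
grip_force: 43.9
```

```bash
python3 -c "
from h import *
s=sense();print(s['tool_pos'],s['joint_pos'])"; python3 -m handwheel '[[-0.6,0,0,0,0,0,0],[-0.6,0,0,0,0,0,0]]'; python3 -c "
from h import *
s=sense();print(s['tool_pos'],s['joint_pos'],s['tcp_rot'])"
```

```text
[ 463.49288307 -420.57500992  179.80371911] [-4.69120243e+01  1.30839483e+01  8.61963113e+01 -1.99821339e-03
  8.00623160e+01 -1.00993279e+02]
time: 8.43
tool_pos: [460.4, -417.3, 170.6]
tcp_rot: [180.0, -0.1, 144.1]
ft_force: [0.0, -0.1, -3.2]
finger_gap: 29.3
grip_force: 43.9
[ 460.35489949 -417.27475371  170.61989952] [-4.69166407e+01  1.34799964e+01  8.67186331e+01  1.21892083e-04
  7.98963798e+01 -1.00996779e+02] [ 1.79981759e+02 -9.32417860e-02  1.44080131e+02]
```

```bash
python3 -m handwheel '[[-0.6,0,0,0,0,0,0.1163],[-0.6,0,0,0,0,0,0.1163],[-0.6,0,0,0,0,0,0.1163],[-0.6,0,0,0,0,0,0.1163],[-0.6,0,0,0,0,0,0.1163],[-0.6,0,0,0,0,0,0.1163],[-0.6,0,0,0,0,0,0.1163],[-0.6,0,0,0,0,0,0.1163],[-0.6,0,0,0,0,0,0.1163]]'; python3 -m handwheel '[[-0.6,3.31,1.84,0,0,0,0],[-0.6,3.31,1.84,0,0,0,0],[-0.6,3.31,1.84,0,0,0,0],[-0.6,3.31,1.84,0,0,0,0],[-0.6,3.31,1.84,0,0,0,0],[-0.6,3.31,1.84,0,0,0,0],[-0.6,3.31,1.84,0,0,0,0],[-0.6,0,0,0,0,0,0],[-0.6,0,0,0,0,0,0],[-0.6,0,0,0,0,0,0],[-0.6,0,0,0,0,0,0]]'; python3 - <<'E'
from h import *
p=snapshot("wrist");save(p,"w4.png")
s=sense();print(s["tool_pos"],s["tcp_rot"])
for r in place_of(p,"magazine_hole0")[:4]: print(round(r["conf"],2),np.round(r["location"],1),pix(p,r["location"]))
import pickle; pickle.dump(p,open("w4.pkl","wb"))
E
```

```text
time: 9.18
tool_pos: [459.7, -416.6, 168.6]
tcp_rot: [-179.8, -0.2, 83.8]
ft_force: [0.3, 0.3, -1.9]
finger_gap: 29.3
grip_force: 43.8
time: 10.1
tool_pos: [611.4, -201.3, 170.2]
tcp_rot: [-179.8, -0.0, 84.1]
ft_force: [1.1, 0.3, -2.9]
finger_gap: 29.1
grip_force: 43.9
[ 611.60253634 -201.6507544   170.72587641] [-1.79897013e+02 -9.81004137e-03  8.40229551e+01]
0.64 [618.1 -64.8  36.6] [306.03596589  23.67477174]
0.58 [ 610.6 -130.7   36.7] [305.8176008  134.00404719]
```

View pics/w4.png

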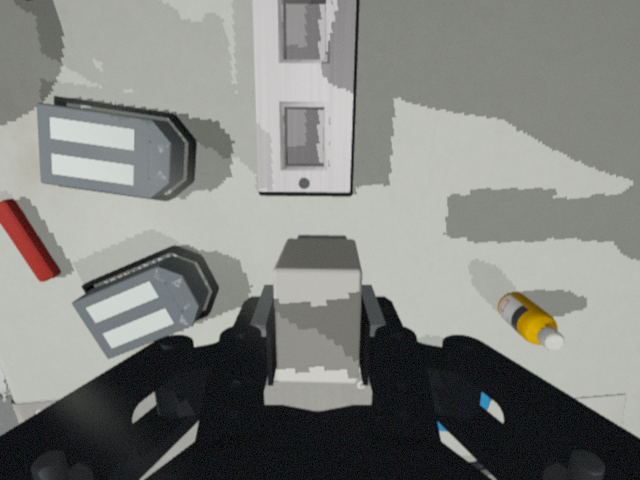

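The far socket's mouth is at about (280..329, 102..168), and the magazine's end edge is level at v≈193, so the yaw matches. The held block's head bottom edge is at v≈268 and its foot at v≈236.

```bash
python3 - <<'E'
from h import *
import pickle; p=pickle.load(open("w4.pkl","rb"))
T=np.array([611.6,-201.65]);a=np.radians(84.0);tx=np.array([np.cos(a),np.sin(a)]);ty=np.array([np.sin(a),-np.cos(a)])
def f(n,u,v,z):
    w=ray(p,u,v,z)[:2]; d=w-T; print(n,np.round(w,1),"tool",np.round([d@tx,d@ty],1))
f("hole",304.5,135,36);f("end L",260,193.5,36);f("end R",352.5,193.5,36)
f("holeTL",280,102,36);f("holeBR",329,168,36)
f("hole1BL",278,60,36);f("hole1BR",327,60,36)
f("headL",275,268,144);f("headR",361,268,144);f("footL",298,237,120);f("footR",347,237,120)
E
```

```text
hole [ 609.6 -131.2] tool [69.8 -9.3]
end L [ 574.1 -167.4] tool [ 30.2 -40.9]
end R [ 638.8 -174. ] tool [30.3 24.1]
holeTL [ 595.9 -108.8] tool [ 90.7 -25.3]
holeBR [ 624.  -154.8] tool [47.9  7.4]
hole1BL [597.9 -83.5] tool [116.1 -26. ]
hole1BR [629.2 -86.7] tool [116.1   5.5]
headL [ 594.4 -186.3] tool [ 13.5 -18.7]
headR [ 631.6 -190.1] tool [13.6 18.7]
footL [ 604.  -179.7] tool [21.  -9.9]
footR [ 627.9 -182.2] tool [21.1 14.2]
```

```bash
python3 -m handwheel '[[-0.6,3.3,-0.44,0,0,0,0],[-0.6,3.3,-0.44,1,0,0,0],[-0.6,0,0,3,0,0,0],[-0.6,0,0,3,0,0,0],[-0.6,0,0,0,0,0,0],[-0.6,0,0,0,0,0,0],[-0.6,0,0,0,0,0,0],[-0.6,0,0,0.5,0,0,0],[-0.6,0,0,0.5,0,0,0],[-0.6,0,0,0.5,0,0,0],[-0.6,0,0,0,0,0,0]]'; python3 -m handwheel '[[-0.6,0,0,0.3,0,0,0],[-0.6,0,0,0.3,0,0,0],[-0.6,0,0,0,0,0,0],[-0.6,0,0,0,0,0,0]]'
```

```text
time: 11.12
tool_pos: [613.0, -134.9, 89.1]
tcp_rot: [179.7, 0.1, 84.1]
ft_force: [2.6, -1.8, 3.5]
finger_gap: 29.4
grip_force: 40.5
time: 11.45
tool_pos: [614.3, -135.3, 88.5]
tcp_rot: [179.5, 0.1, 84.1]
ft_force: [-13.3, 3.7, 37.1]
finger_gap: 29.1
grip_force: 43.2
```

```bash
python3 -m handwheel '[[-0.6,0,0,-0.7,0,0,0],[-0.6,0,0,-0.7,0,0,0],[-0.6,0,0,0,0,0,0],[-0.6,0,0,0,0,0,0],[-0.6,0,0,0,0,0,0],[-0.6,0,0,0,0,0,0]]';python3 - <<'E'
from h import *
p=snapshot("wrist");save(p,"w5.png",(200,40,440,220),3)
s=sense();print(s["tool_pos"],s["tcp_rot"],s["ft_force"])
import pickle; pickle.dump(p,open("w5.pkl","wb"))
E
```

```text
time: 11.95
tool_pos: [610.1, -133.8, 93.6]
tcp_rot: [-179.9, -0.0, 84.1]
ft_force: [-0.8, 0.2, -1.8]
finger_gap: 29.4
grip_force: 40.0
[ 610.15202539 -133.81238047   93.69040913] [-1.79904524e+02 -1.72781434e-02  8.41175179e+01] [ 0.35155307 -0.31343582 -2.37465647]
```

View pics/w5.png

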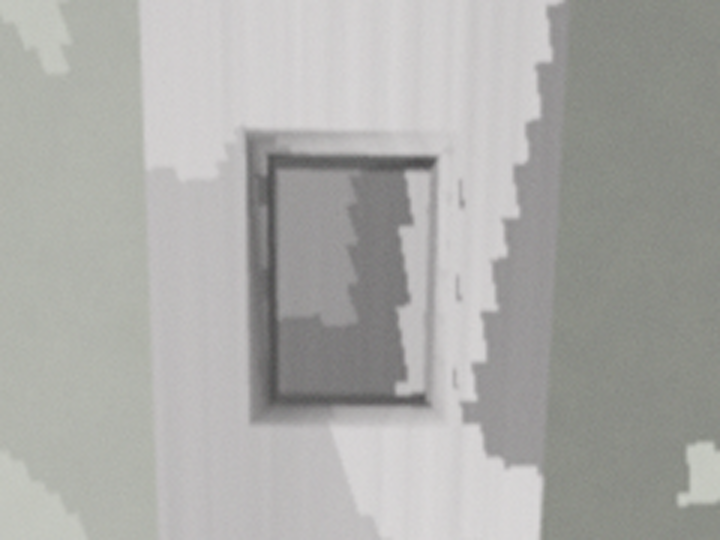

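The middle socket's mouth shows at px (282..353, 83..182), centred near (318,132). I'll work out the offset from here.

```bash
python3 - <<'E'
from h import *
import pickle; p=pickle.load(open("w5.pkl","rb"))
T=np.array([610.15,-133.81]);a=np.radians(84.1);tx=np.array([np.cos(a),np.sin(a)]);ty=np.array([np.sin(a),-np.cos(a)])
def f(n,u,v,z):
    w=ray(p,u,v,z)[:2]; d=w-T; print(n,np.round(w,1),"tool",np.round([d@tx,d@ty],1))
f("TL",282.3,82.7,36);f("TR",353,83,36);f("BL",282.5,181.7,36);f("BR",353,181.7,36)
f("magL",200+145/3,100,36);f("magR",200+562/3,100,36)
print(ray(p,318,132,36)); w=np.array(p['R']).T@p['t'];print(-w)
p4=pickle.load(open("w4.pkl","rb"));print(-np.array(p4['R']).T@p4['t'])
E
```

```text
TL [603.3 -40.5] tool [ 92.1 -16.4]
TR [635.6 -43.9] tool [92.  16.1]
BL [597.7 -85.4] tool [ 46.9 -17.4]
BR [632.2 -88.9] tool [47.  17.3]
magL [586.7 -46.3] tool [ 84.7 -32.4]
magR [650.9 -52.9] tool [84.7 32.3]
[617.43887683 -63.78105346  36.        ]
[617.13689092 -66.33214262 219.53745114]
[ 618.67246233 -133.86710914  296.15009024]
```

```bash
python3 -m handwheel '[[-0.6,-0.12,0,0.2,0,0,0],[-0.6,0,0,0.2,0,0,0],[-0.6,0,0,0.2,0,0,0],[-0.6,0,0,0.2,0,0,0],[-0.6,0,0,0,0,0,0],[-0.6,0,0,0,0,0,0]]'; python3 -m handwheel '[[-0.6,0,0,0.2,0,0,0],[-0.6,0,0,0.2,0,0,0],[-0.6,0,0,0.2,0,0,0],[-0.6,0,0,0,0,0,0],[-0.6,0,0,0,0,0,0]]'
```

```text
time: 12.5
tool_pos: [610.4, -135.1, 86.5]
tcp_rot: [-180.0, -0.0, 84.1]
ft_force: [-0.4, -0.0, -1.5]
finger_gap: 29.1
grip_force: 40.0
time: 12.92
tool_pos: [611.3, -135.4, 85.3]
tcp_rot: [179.9, 0.0, 84.1]
ft_force: [-15.9, 4.4, 27.3]
finger_gap: 29.6
grip_force: 44.1
```

```bash
python3 -m handwheel '[[-0.6,0.05,-0.1,-0.3,0,0,0],[-0.6,0.05,-0.1,0,0,0,0],[-0.6,0,-0.1,0,0,0,0],[-0.6,0,0,0,0,0,0],[-0.6,0,0,0,0,0,0]]'; python3 -m handwheel '[[-0.6,0,0,0.2,0,0,0],[-0.6,0,0,0.2,0,0,0],[-0.6,0,0,0.2,0,0,0],[-0.6,0,0,0,0,0,0],[-0.6,0,0,0,0,0,0]]'
```

```text
time: 13.33
tool_pos: [609.5, -134.4, 85.4]
tcp_rot: [179.8, 0.0, 84.1]
ft_force: [2.5, -1.2, 7.9]
finger_gap: 29.0
grip_force: 41.2
time: 13.75
tool_pos: [607.4, -134.7, 76.9]
tcp_rot: [-180.0, 0.1, 84.1]
ft_force: [1.3, -4.6, -0.2]
finger_gap: 29.6
grip_force: 40.8
```

Going in. Lowering on to home, at about 62.6.

```bash
python3 -m handwheel '[[-0.6,0,0,0.3,0,0,0],[-0.6,0,0,0.3,0,0,0],[-0.6,0,0,0.3,0,0,0],[-0.6,0,0,0.2,0,0,0],[-0.6,0,0,0,0,0,0],[-0.6,0,0,0,0,0,0]]'; python3 -m handwheel '[[-0.6,0,0,0.2,0,0,0],[-0.6,0,0,0.2,0,0,0],[-0.6,0,0,0,0,0,0],[-0.6,0,0,0,0,0,0]]'
```

```text
time: 14.25
tool_pos: [607.4, -134.7, 65.8]
tcp_rot: [-180.0, 0.1, 84.1]
ft_force: [2.0, -5.9, -0.6]
finger_gap: 29.7
grip_force: 40.7
time: 14.58
tool_pos: [607.6, -134.7, 64.8]
tcp_rot: [-180.0, 0.1, 84.1]
ft_force: [-10.4, -2.8, 21.3]
finger_gap: 29.7
grip_force: 43.6
```

```bash
python3 -m handwheel '[[-0.2,0,0,-0.1,0,0,0],[0.3,0,0,0,0,0,0],[0.3,0,0,0,0,0,0],[0.3,0,0,-1,0,0,0],[0.3,0,0,-4,0,0,0],[0.3,0,0,-4,0,0,0],[0.3,0,0,-4,0,0,0],[0.3,0,0,0,0,0,0],[0.3,0,0,0,0,0,0]]'; python3 - <<'E'
from fit import *
p=snapshot("wrist");save(p,"w6.png",(160,120,480,360),2)
print(sense()["tool_pos"],len(place_of(p,"block_a_mid")))
E
python3 -m handwheel '[[0.3,-3.91,-0.21,0,0,0,0],[0.3,-3.91,-0.21,0,0,0,0],[0.3,-3.91,-0.21,0,0,0,0],[0.3,-3.91,-0.21,0,0,0,0],[0.3,-3.91,-0.21,0,0,0,0],[0.3,-3.91,-0.21,0,0,0,0],[0.3,-3.91,-0.21,0,0,0,0],[0.3,-3.91,-0.21,0,0,0,0],[0.3,0,0,0,0,0,0]]'; python3 -m handwheel '[[0.3,0,0,1,0,0,0.1111],[0.3,0,0,1,0,0,0.1111],[0.3,0,0,1,0,0,0.1111],[0.3,0,0,1,0,0,0.1111],[0.3,0,0,1,0,0,0.1111],[0.3,0,0,1,0,0,0.1111],[0.3,0,0,1,0,0,0.1111],[0.3,0,0,0.5,0,0,0.1111],[0.3,0,0,0.5,0,0,0.1111],[0.3,0,0,0,0,0,0],[0.3,0,0,0,0,0,0],[0.3,0,0,0,0,0,0]]'
```

```text
time: 15.33
tool_pos: [610.0, -134.3, 198.5]
tcp_rot: [179.6, 0.1, 84.1]
ft_force: [0.2, -0.7, -0.8]
finger_gap: 55.6
grip_force: 0.0
[ 608.5019956  -133.91098925  195.46759349] 1
time: 16.18
tool_pos: [554.8, -449.5, 189.9]
tcp_rot: [-179.7, -0.0, 83.8]
ft_force: [0.4, -0.8, -0.5]
finger_gap: 55.5
grip_force: 0.0
time: 17.18
tool_pos: [558.6, -442.9, 112.8]
tcp_rot: [-179.9, 0.0, 27.0]
ft_force: [0.3, -0.4, 0.8]
finger_gap: 55.4
grip_force: 0.0
```

View pics/w6.png

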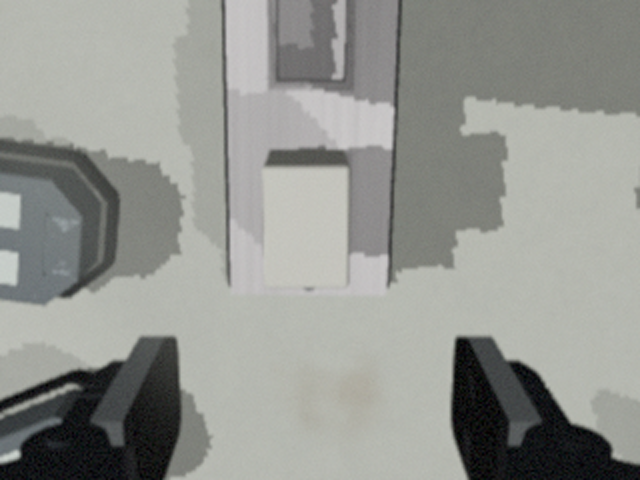

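The first block stands in the far socket. I'm now over block 2 and will measure its top face from here.

```bash
cat > top.py <<'E'
from h import *
def top(p,u,v,z,dt=18):
    g=cv2.medianBlur(p["image"].min(2),3); t=float(np.median(g[v-5:v+5,u-5:u+5]))-dt
    n,l=cv2.connectedComponents((g>t).astype(np.uint8)); ys,xs=np.nonzero(l==l[v,u])
    W=np.array([ray(p,a,b,z)[:2] for a,b in zip(xs,ys)],np.float32)
    c,(w,h),a=cv2.minAreaRect(W); yaw=a if w<h else a+90
    s=sense(); T=s["tool_pos"][:2];y=np.radians(s["tcp_rot"][2]);d=np.array(c)-T
    print("n",len(xs),"c",np.round(c,1),"wh",np.round((w,h),1),"short",round((yaw+90)%180-90,1),"tool dx,dy",np.round([d@[np.cos(y),np.sin(y)],d@[np.sin(y),-np.cos(y)]],1),"T",np.round(s["tool_pos"],1),"yaw",round(s["tcp_rot"][2],1))
E
python3 - <<'E'
from top import *
p=snapshot("wrist"); u,v=pix(p,[558.8,-444,64]).astype(int); print(u,v); top(p,u,v,64)
E
```

```text
320 277
n 4677 c [ 558.6 -444.1] wh [42.9 29.4] short -62.9 tool dx,dy [-0.7  0.7] T [ 558.8 -443.1  113.4] yaw 27.0
```

```bash
python3 -m handwheel '[[0.3,-0.07,0.07,2.5,0,0,0],[0.3,0,0,2,0,0,0],[0.3,0,0,1,0,0,0],[0.3,0,0,0.65,0,0,0],[0.3,0,0,0,0,0,0],[0.3,0,0,0,0,0,0],[0.3,0,0,0,0,0,0]]';  python3 -m handwheel '[[-0.6,0,0,0,0,0,0],[-0.6,0,0,0,0,0,0],[-0.6,0,0,0,0,0,0],[-0.6,0,0,0,0,0,0],[-0.6,0,0,0,0,0,0],[-0.6,0,0,0,0,0,0]]' 40; python3 -m handwheel '[[-0.6,0,0,-2,0,0,0],[-0.6,0,0,-4,0,0,0],[-0.6,0,0,-3,0,0,0],[-0.6,0,0,-2,0,0,0],[-0.6,0,0,-1,0,0,0],[-0.6,0,0,0,0,0,-0.1],[-0.6,0,0,0,0,0,-0.1],[-0.6,0,0,0,0,0,-0.1],[-0.6,0,0,0,0,0,-0.1],[-0.6,0,0,0,0,0,-0.1],[-0.6,0,0,0,0,0,0],[-0.6,0,0,0,0,0,0]]'
```

```text
time: 17.82
tool_pos: [559.5, -444.9, 54.0]
tcp_rot: [179.9, -0.0, 26.8]
ft_force: [1.0, 0.3, 0.7]
finger_gap: 55.5
grip_force: 0.0
time: 18.32
tool_pos: [559.3, -444.7, 53.8]
tcp_rot: [179.9, -0.0, 26.8]
ft_force: [-0.6, 1.6, 5.6]
finger_gap: 29.4
grip_force: 40.4
time: 19.32
tool_pos: [558.1, -443.8, 170.8]
tcp_rot: [-179.9, -0.0, 55.3]
ft_force: [-0.5, -0.0, -1.8]
finger_gap: 29.0
grip_force: 40.1
```

```bash
python3 -m handwheel '[[-0.6,0,0,0,0,0,-0.1006],[-0.6,0,0,0,0,0,-0.1006],[-0.6,0,0,0,0,0,-0.1006],[-0.6,0,0,0,0,0,-0.1006],[-0.6,0,0,0,0,0,-0.1006],[-0.6,0,0,0,0,0,0]]';python3 -m handwheel '[[-0.6,3.83,0.174,0,0,0,0],[-0.6,3.83,0.174,0,0,0,0],[-0.6,3.83,0.174,0,0,0,0],[-0.6,3.83,0.174,0,0,0,0],[-0.6,3.83,0.174,0,0,0,0],[-0.6,3.83,0.174,0,0,0,0],[-0.6,3.83,0.174,0,0,0,0],[-0.6,3.83,0.174,0,0,0,0],[-0.6,3.83,0.174,0,0,0,0],[-0.6,3.83,0.174,0,0,0,0],[-0.6,0,0,0,0,0,0]]'; python3 -m handwheel '[[-0.6,0,0,3,0,0,0],[-0.6,0,0,2.5,0,0,0],[-0.6,0,0,1.2,0,0,0],[-0.6,0,0,0.5,0,0,0],[-0.6,0,0,0,0,0,0],[-0.6,0,0,0,0,0,0],[-0.6,0,0,0,0,0,0],[-0.6,0,0,0,0,0,0]]'
```

```text
time: 19.82
tool_pos: [558.4, -444.0, 171.5]
tcp_rot: [-179.9, -0.0, 84.4]
ft_force: [-0.3, 0.1, -1.8]
finger_gap: 29.6
grip_force: 40.1
time: 20.73
tool_pos: [614.5, -57.8, 172.1]
tcp_rot: [-180.0, -0.2, 84.2]
ft_force: [-0.2, 0.3, -1.8]
finger_gap: 29.0
grip_force: 40.2
time: 21.4
tool_pos: [615.3, -65.3, 102.2]
tcp_rot: [179.8, 0.0, 84.2]
ft_force: [-0.2, -0.4, -1.4]
finger_gap: 29.5
grip_force: 40.2
```

```bash
python3 -m handwheel '[[-0.6,0.05,-0.05,0.3,0,0,0],[-0.6,0,0,0.3,0,0,0],[-0.6,0,0,0.3,0,0,0],[-0.6,0,0,0.3,0,0,0],[-0.6,0,0,0.2,0,0,0],[-0.6,0,0,0.2,0,0,0],[-0.6,0,0,0,0,0,0],[-0.6,0,0,0,0,0,0]]'; python3 -m handwheel '[[-0.6,0,0,0.2,0,0,0],[-0.6,0,0,0.2,0,0,0],[-0.6,0,0,0.2,0,0,0],[-0.6,0,0,0,0,0,0],[-0.6,0,0,0,0,0,0]]'
```

```text
time: 22.07
tool_pos: [614.4, -64.5, 86.4]
tcp_rot: [179.9, 0.0, 84.3]
ft_force: [-4.6, -0.0, 14.5]
finger_gap: 29.5
grip_force: 42.9
time: 22.48
tool_pos: [616.0, -64.8, 80.7]
tcp_rot: [179.7, 0.0, 84.3]
ft_force: [6.6, -0.6, 2.1]
finger_gap: 29.3
grip_force: 43.1
```

```bash
python3 -m handwheel '[[-0.6,0,0,0.3,0,0,0],[-0.6,0,0,0.3,0,0,0],[-0.6,0,0,0.3,0,0,0],[-0.6,0,0,0.2,0,0,0],[-0.6,0,0,0,0,0,0],[-0.6,0,0,0,0,0,0]]'; python3 -m handwheel '[[-0.6,0,0,0.2,0,0,0],[-0.6,0,0,0.2,0,0,0],[-0.6,0,0,0,0,0,0],[-0.6,0,0,0,0,0,0]]'
```

```text
time: 22.98
tool_pos: [615.7, -64.8, 67.8]
tcp_rot: [179.7, 0.0, 84.3]
ft_force: [8.7, -1.1, -0.5]
finger_gap: 29.1
grip_force: 41.3
time: 23.32
tool_pos: [615.8, -64.7, 65.5]
tcp_rot: [179.7, 0.0, 84.3]
ft_force: [1.6, -0.3, 11.8]
finger_gap: 29.5
grip_force: 42.9
```

```bash
python3 -m handwheel '[[-0.2,0,0,-0.1,0,0,0],[0.3,0,0,0,0,0,0],[0.3,0,0,0,0,0,0],[0.3,0,0,-1,0,0,0],[0.3,0,0,-4,0,0,0],[0.3,0,0,-4,0,0,0],[0.3,0,0,-4,0,0,0],[0.1,3.58,-0.91,0,0,0,0],[0.1,3.58,-0.91,0,0,0,0],[0.1,3.58,-0.91,0,0,0,0],[0.1,3.58,-0.91,0,0,0,0],[0.1,0,0,0,0,0,0]]'; python3 -m handwheel '[[0.1,0,0,0,0,0,0],[0.1,0,0,0,0,0,0],[0.1,0,0,0,0,0,0]]'; python3 - <<'E'
from h import *
p=snapshot("side");save(p,"s1.png",(240,200,400,320),5)
w=snapshot("wrist")
for r in place_of(w,"lock_lever_tip")[:2]: print(round(r["conf"],2),np.round(r["location"],1))
for z in(60,68,76): print(z,[np.round(pix(p,[610-0.5+d,-132,z])).tolist() for d in(0,)])
E
```

```text
time: 24.32
tool_pos: [590.1, 87.9, 194.6]
tcp_rot: [-179.9, -0.2, 84.6]
ft_force: [0.6, -0.5, 0.7]
finger_gap: 47.1
grip_force: 0.0
time: 24.57
tool_pos: [591.7, 80.8, 194.3]
tcp_rot: [-180.0, 0.0, 84.2]
ft_force: [-0.7, -0.5, -0.5]
finger_gap: 47.1
grip_force: 0.0
0.95 [597.9  82.9  93. ]
60 [[337.0, 286.0]]
68 [[337.0, 284.0]]
76 [[337.0, 282.0]]
```

View pics/s1.png

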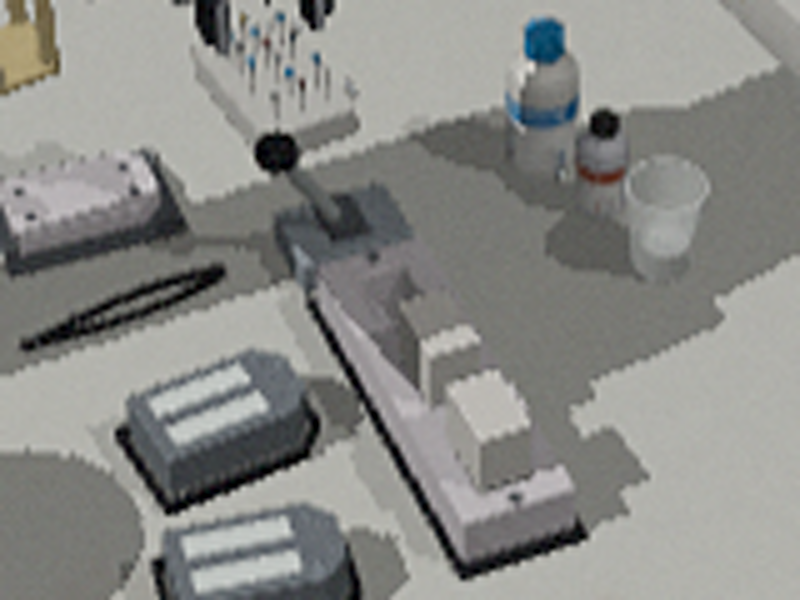

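Both heads sit flush on the bar (crop (450,370) and (490,430)), and the lever ball at (277,152) is unlocked. No third block is in view, so I'll lock it now.

```bash
python3 -m handwheel '[[0.1,0,0.4,3,0,0,0],[0.1,0,0,3.5,0,0,0],[0.1,0,0,2.5,0,0,0],[0.1,0,0,1,0,0,0],[0.1,0,0,0,0,0,0],[0.1,0,0,0,0,0,0]]'; python3 -m handwheel '[[0.1,0,1.2,-0.3,0,0,0],[0.1,0,1.5,-0.3,0,0,0],[0.1,0,1.5,-0.3,0,0,0],[0.1,0,1.5,0.2,0,0,0],[0.1,0,1,0.3,0,0,0],[0.1,0,0.7,0.3,0,0,0],[0.1,0,0.4,0.1,0,0,0],[0.1,0,0,0,0,0,0],[0.1,0,0,0,0,0,0]]'; python3 -m handwheel '[[0.1,0,0.2,0,0,0,0],[0.1,0,0.2,0,0,0,0],[0.1,0,0,0,0,0,0]]'
```

```text
time: 25.22
tool_pos: [595.8, 80.9, 94.7]
tcp_rot: [-180.0, 0.0, 84.3]
ft_force: [0.7, 0.9, 1.0]
finger_gap: 47.1
grip_force: 0.0
time: 25.97
tool_pos: [673.4, 73.6, 94.9]
tcp_rot: [180.0, -0.0, 84.3]
ft_force: [-0.8, -0.4, -0.1]
finger_gap: 47.1
grip_force: 0.0
time: 26.22
tool_pos: [677.2, 73.3, 94.4]
tcp_rot: [-180.0, -0.0, 84.3]
ft_force: [-0.9, 0.7, 0.4]
finger_gap: 46.9
grip_force: 0.2
```

```bash
python3 -m handwheel '[[0.1,0,0.2,0,0,0,0],[0.1,0,0.2,0,0,0,0],[0.1,0,0,0,0,0,0],[0.1,0,0,0,0,0,0]]';  python3 -m handwheel '[[0.1,0,0.15,0,0,0,0],[0.1,0,0.15,0,0,0,0],[0.1,0,0,0,0,0,0]]'; python3 -m handwheel '[[0.1,0,0.15,0,0,0,0],[0.1,0,0,0,0,0,0]]'
```

```text
time: 26.55
tool_pos: [681.3, 72.8, 94.2]
tcp_rot: [180.0, -0.0, 84.3]
ft_force: [-0.2, -0.1, 0.5]
finger_gap: 46.7
grip_force: 0.2
time: 26.8
tool_pos: [682.5, 72.8, 93.9]
tcp_rot: [-179.7, 0.0, 84.3]
ft_force: [-9.6, 0.5, 4.7]
finger_gap: 47.0
grip_force: 4.9
time: 26.97
tool_pos: [682.7, 72.7, 93.7]
tcp_rot: [-179.6, 0.0, 84.3]
ft_force: [-15.8, 0.9, 8.0]
finger_gap: 46.8
grip_force: 8.1
```

```bash
python3 -m handwheel '[[0.1,0,-0.9,0,0,0,0],[0.4,0,0,-3,0,0,0],[0.7,0,0,-4,0,0,0],[1,0,0,-4,0,0,0],[1,0,0,-3,0,0,0],[1,1.02,-3.24,0,0,0,0],[1,1.02,-3.24,0,0,0,0],[1,1.02,-3.24,0,0,0,0],[1,1.02,-3.24,0,0,0,0],[1,1.02,-3.24,0,0,0,0],[1,0,0,0,0,0,0],[1,0,0,0,0,0,0]]'; python3 -m handwheel '[[1,0,0,0,0,0,0],[1,0,0,0,0,0,0],[1,0,0,0,0,0,0]]'; python3 - <<'E'
from h import *
import pickle
p=snapshot("wrist");save(p,"w7.png"); pickle.dump(p,open("w7.pkl","wb"));print(sense()["tool_pos"])
for q in("dock_top","lock_lever_tip"):
  for r in place_of(p,q)[:2]: print(q,round(r["conf"],2),np.round(r["location"],1))
E
```

```text
time: 27.97
tool_pos: [519.6, 140.9, 234.7]
tcp_rot: [179.9, -0.0, 84.4]
ft_force: [0.3, 0.2, 1.0]
finger_gap: 85.4
grip_force: 0.0
time: 28.22
tool_pos: [521.7, 139.7, 234.6]
tcp_rot: [180.0, -0.0, 84.2]
ft_force: [0.2, -0.6, 0.5]
finger_gap: 85.6
grip_force: 0.0
[521.53855771 139.67838505 234.40463823]
dock_top 0.68 [507.6 -21.6  17.4]
dock_top 0.57 [518.  184.2  21.7]
lock_lever_tip 0.73 [675.3  74.5  88.7]
```

View pics/w7.png

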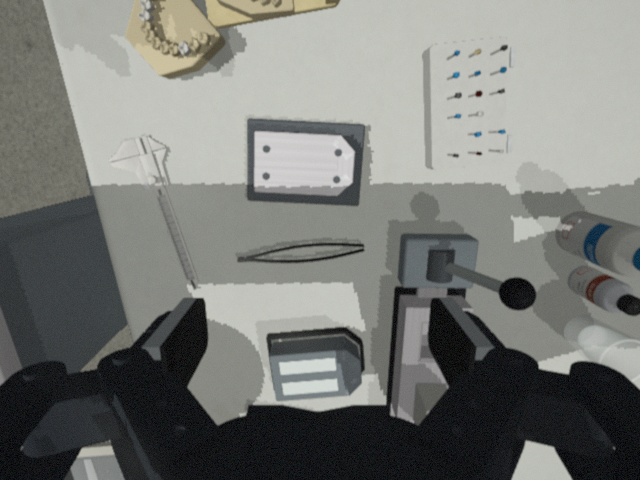

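The lever is locked, with its ball at (517,293). The dock's light boss is at (254..356, 130..197), cut corners to the right.

```bash
python3 - <<'E'
from top import *
import pickle; p=pickle.load(open("w7.pkl","rb"))
g=cv2.medianBlur(p["image"].min(2),3)
print(g[165,240:375:5],g[115:215:5,300])
for dt in(30,60):top(p,300,165,20,dt)
# base plate (dark) at z=7
m=((g<75)&(np.indices(g.shape)[0]<215)&(np.indices(g.shape)[0]>112)&(np.indices(g.shape)[1]>230)&(np.indices(g.shape)[1]<375)).astype(np.uint8)
n,l,st,_=cv2.connectedComponentsWithStats(m);k=1+st[1:,4].argmax();ys,xs=np.nonzero(l==k)
W=np.array([ray(p,a,b,7)[:2] for a,b in zip(xs,ys)],np.float32);print(cv2.minAreaRect(W))
save(p,"w7c.png",(230,100,390,220),5)
E
```

```text
[191 176  84 195 204 205 205 204 206 205 205 206 205 205 205 205 204 205
 204 205 204 205 203  65  61 133 180] [189 144  96  81 202 205 202 204 204 202 205 203 203 204 186 144  69  62
 133 133]
n 4859 c [514.1 187.4] wh [48.5 88.8] short 81.5 tool dx,dy [ 46.7 -11.9] T [521.2 139.8 234.2] yaw 84.2
n 5386 c [514.1 186.5] wh [51.8 89.5] short 81.4 tool dx,dy [ 45.8 -11.7] T [521.2 139.8 234.2] yaw 84.2
((513.1032104492188, 180.52862548828125), (64.24404907226562, 106.76839447021484), 81.86769104003906)
```

View pics/w7c.png

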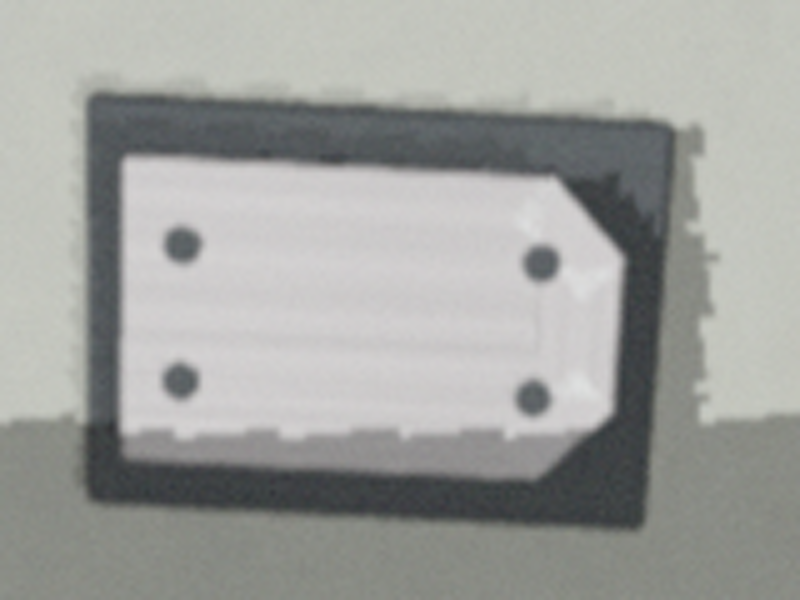

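```bash
cat > rigid.py <<'E'
from h import *
HEX=np.array([[-45,27],[31,27],[45,13],[45,-13],[31,-27],[-45,-27]],float)
def rigid(p,px,z,mod=HEX):
    W=np.array([ray(p,u,v,z)[:2] for u,v in px]); mc,wc=mod.mean(0),W.mean(0)
    A=(mod-mc);B=(W-wc); a=np.arctan2((A[:,0]*B[:,1]-A[:,1]*B[:,0]).sum(),(A*B).sum())
    R=np.array([[np.cos(a),-np.sin(a)],[np.sin(a),np.cos(a)]]); t=wc-R@mc
    print("pos",np.round(t,1),"yaw",round(np.degrees(a),1),"res",np.round((W-(mod@R.T+t)),1).tolist()); return t,np.degrees(a)
E
python3 - <<'E'
from rigid import *
import pickle; p=pickle.load(open("w7.pkl","rb"))
c=[(122,153),(557,175),(625,250),(615,415),(545,482),(122,461)]
rigid(p,[(230+u/5-.4,100+v/5-.4) for u,v in c],20)
E
```

```text
pos [514.7 185.3] yaw -8.2 res [[-0.3, 0.4], [0.4, -0.1], [-0.4, 1.8], [-0.7, -1.5], [1.4, -0.7], [-0.4, 0.1]]
```

Residuals are about 1 mm: dock at (514.7,185.3), yaw -8.2°. Case 1 has been knocked and now sits near (507,-21). I'll turn to the case axis and look from behind it.

```bash
python3 -m handwheel '[[0.7,-3.22,-1.0,0,0,0,0.124],[0.7,0,0,0,0,0,0.124],[0.7,0,0,0,0,0,0.124],[0.7,0,0,0,0,0,0.124],[0.7,0,0,0,0,0,0.124],[0.7,0,0,0,0,0,0.124],[0.7,0,0,0,0,0,0.124],[0.7,0,0,0,0,0,0.124],[0.7,0,0,0,0,0,0.124],[0.7,0,0,0,0,0,0.124],[0.7,0,0,0,0,0,0.124],[0.7,0,0,0,0,0,0.124]]'; python3 -m handwheel '[[0.7,0,0,0,0,0,0.122],[0.7,0,3.6,0,0,0,0],[0.7,-1.3,3.6,0,0,0,0],[0.7,-1.3,3.6,0,0,0,0],[0.7,-1.3,1.8,0,0,0,0],[0.7,0,0,0,0,0,0],[0.7,0,0,0,0,0,0],[0.7,0,0,0,0,0,0],[0.7,0,0,0,0,0,0]]'; cat > case.py <<'E'
from fit import *
import pickle,sys
# view wrist (and fit cases seen): prints pose and tool-frame offsets
def cases(z=0,show=None,minn=1500,cams=("wrist",)):
    p=snapshot(cams[0]); 
    s=sense(); T=s["tool_pos"];y=np.radians(s["tcp_rot"][2]); out=[]
    print("T",np.round(T,1),"yaw",round(s["tcp_rot"][2],1))
    if show: save(p,show)
    for r in trace(p,"case_a_mid"):
        m=np.array(r["pixels"]);ys,xs=np.nonzero(m)
        if len(xs)<minn or r["conf"]<.3: continue
        edge=m[0].any()|m[-1].any()|m[:,0].any()|m[:,-1].any()
        g=ray(p,xs.mean(),ys.mean(),z+18)[:2]
        f=fit([(p,m)],"case",*g,z=z,yaws=np.radians([-20,0,20,160,180,200]))
        d=np.array(f[0][1:3])-T[:2]
        print("conf",round(r["conf"],2),"n",len(xs),"edge",bool(edge),"fit",[np.round(q,2).tolist() for q in (f[0],f[-1])],"tool d",np.round([d@[np.cos(y),np.sin(y)],d@[np.sin(y),-np.cos(y)]],1))
    pickle.dump(p,open("last.pkl","wb")); return p
E
python3 -c "
from case import *
cases(show='w8.png')"
```

```text
time: 29.37
tool_pos: [507.7, 108.9, 234.2]
tcp_rot: [180.0, 0.0, -1.3]
ft_force: [-0.6, 0.1, 0.2]
finger_gap: 72.9
grip_force: 0.0
time: 30.12
tool_pos: [452.0, -9.8, 234.4]
tcp_rot: [-180.0, -0.0, -7.9]
ft_force: [-0.2, -0.2, -0.8]
finger_gap: 72.7
grip_force: 0.0
T [451.9  -9.7 234.3] yaw -7.9
conf 0.77 n 9554 edge False fit [[0.05, 467.85, -247.75, 16.98], [0.1, 465.04, -248.35, 197.52]] tool d [ 48.5 233.6]
```

```bash
python3 - <<'E'
from h import *
import pickle
p=snapshot("wrist")
for q in("case_a_mid","case_b_mid"):
    for r in trace(p,q):
        m=np.array(r["pixels"]);ys,xs=np.nonzero(m); print(q,round(r["conf"],2),len(xs),int(xs.mean()),int(ys.mean()),np.round(ray(p,xs.mean(),ys.mean(),18)[:2]))
for r in place_of(p,"case_a_mid"): print(round(r["conf"],2),np.round(r["location"]))
print([np.round(pix(p,X)) for X in([507,-21,18],[470,-131,18],[468,-248,18])])
pickle.dump(p,open("w8.pkl","wb")); save(p,"w8.png")
E
```

```text
case_a_mid 0.77 9834 576 159 [ 468. -248.]
case_a_mid 0.17 1345 361 10 [613. -68.]
case_b_mid 0.58 7957 444 172 [ 472. -129.]
0.97 [ 466. -246.   18.]
[array([322., 151.]), array([447., 175.]), array([577., 159.])]
```

View pics/w8.png

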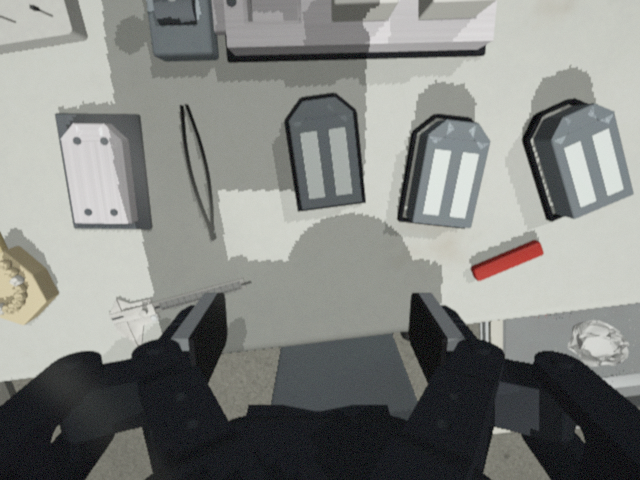

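All three cases and the dock are in view: cases at (325,152), (445,172) and (578,158), all with cut corners up (+x). The first one is the knocked case. I'll segment by colour and fit.

```bash
cat > seg.py <<'E'
from fit import *
def segcase(p,x,y,z=0,r=80,dbg=False):
    im=cv2.medianBlur(p["image"],3).astype(int); R,G,B=im[...,0],im[...,1],im[...,2]
    m=((B-R>6)|(im.max(2)<52)).astype(np.uint8)
    # limit to a disc round the expected place, fill stripes
    d=np.zeros((480,640),np.uint8); ring=np.array([pix(p,[x+r*np.cos(t),y+r*np.sin(t),z+18]) for t in np.linspace(0,6.28,40)])
    cv2.fillPoly(d,[np.round(ring).astype(np.int32)],1); m&=d
    m=cv2.morphologyEx(m,cv2.MORPH_OPEN,np.ones((3,3),np.uint8))
    n,l,st,c=cv2.connectedComponentsWithStats(m); k=1+st[1:,4].argmax(); m=(l==k).astype(np.uint8)
    cs,_=cv2.findContours(m,cv2.RETR_EXTERNAL,cv2.CHAIN_APPROX_NONE); o=np.zeros_like(m); cv2.fillPoly(o,cs,1)
    return o
def report(p,o,x,y,z=0,yaw0=0,s=None):
    f=fit([(p,o)],"case",x,y,z=z,yaws=np.radians([yaw0-12,yaw0,yaw0+12,yaw0+180]))
    if s is None: s=sense()
    T=s["tool_pos"][:2];a=np.radians(s["tcp_rot"][2]);d=np.array(f[0][1:3])-T
    print("n",int(o.sum()),"best",np.round(f[0],2),"flip",np.round(f[-1],2),"tool d",np.round([d@[np.cos(a),np.sin(a)],d@[np.sin(a),-np.cos(a)]],1))
    return f[0]
E
python3 - <<'E'
from seg import *
import pickle; p=pickle.load(open("w8.pkl","rb"))
im=p["image"]
print(im[180,300],im[180,326],im[100,325],im[150,280],im[250,330],im[205,425],im[150,400])
for x,y,w in((507,-21,-5),(472,-129,3),(468,-248,17)):
    o=segcase(p,x,y); report(p,o,x,y,yaw0=w)
from rigid import *
rigid(p,[(63,137),(72,123),(108,122),(125,138),(132,222),(75,227)][::1],20,np.array([[31,27],[45,13],[45,-13],[31,-27],[-45,-27],[-45,27]],float))
E
```

```text
[ 93  97 102] [92 98 97] [ 95 102 102] [122 124 117] [149 152 144] [216 221 218] [202 204 197]
n 2516 best [  2.04 502.09 -26.86   9.89] flip [  2.06 501.82 -27.05 190.57] tool d [52.4  9.9]
n 6285 best [ 3.2000e-01  4.7110e+02 -1.2976e+02  3.4675e+02] flip [ 3.4000e-01  4.6948e+02 -1.3098e+02  1.7322e+02] tool d [ 35.9 116.1]
n 6343 best [ 3.9000e-01  4.6603e+02 -2.8321e+02  6.6130e+01] flip [ 3.9000e-01  4.6168e+02 -2.8155e+02  2.4114e+02] tool d [ 51.9 268.7]
pos [513.8 183.5] yaw -8.7 res [[1.3, -1.3], [-0.1, 3.1], [0.3, -2.6], [1.1, -1.9], [1.5, 0.8], [-4.0, 1.9]]
```

```bash
sed -i 's/im=cv2.medianBlur(p\["image"\],3).astype(int)/im=cv2.bilateralFilter(p["image"],7,40,3).astype(int)/; s/B-R>6/B-R>-1/' seg.py; python3 - <<'E'
from seg import *
import pickle; p=pickle.load(open("w8.pkl","rb"))
for x,y,w in((507,-21,-5),(472,-129,3),(468,-248,17)):
    o=segcase(p,x,y); report(p,o,x,y,yaw0=w)
    for q in ("a","b"): pass
p2=snapshot("wrist")
for q in("case_c_mid","case_b_mid","case_a_mid"):
    for r in trace(p2,q):
        m=np.array(r["pixels"]);ys,xs=np.nonzero(m)
        if len(xs)>4000: g=ray(p2,xs.mean(),ys.mean(),18)[:2]; print(q,r["conf"]); report(p2,m,*g,yaw0=0)
E
```

```text
n 7527 best [ 4.0000e-02  5.0373e+02 -2.2960e+01  3.5978e+02] flip [ 8.0000e-02  5.0248e+02 -2.2870e+01  1.8004e+02] tool d [53.5  5.8]
n 8137 best [ 3.0000e-02  4.7164e+02 -1.2923e+02  3.4566e+02] flip [ 7.0000e-02  4.7004e+02 -1.2851e+02  1.6589e+02] tool d [ 36.3 115.5]
n 9759 best [ 4.0000e-02  4.6818e+02 -2.4821e+02  1.6930e+01] flip [ 8.0000e-02  4.6531e+02 -2.4886e+02  1.9873e+02] tool d [ 49.3 233.8]
case_c_mid 0.62
n 7835 best [ 2.0000e-02  5.0351e+02 -2.2770e+01  3.5979e+02] flip [ 6.0000e-02  5.0256e+02 -2.2760e+01  1.7957e+02] tool d [53.3  5.4]
case_b_mid 0.9
n 8248 best [ 2.0000e-02  4.7139e+02 -1.2901e+02  3.4575e+02] flip [ 7.0000e-02  4.6990e+02 -1.2837e+02  1.6613e+02] tool d [ 36.2 115. ]
case_a_mid 0.85
n 9628 best [ 4.0000e-02  4.6792e+02 -2.4774e+02  1.6980e+01] flip [ 9.0000e-02  4.6513e+02 -2.4821e+02  1.9749e+02] tool d [ 49.2 233. ]
```

Two methods agree within 0.5 mm. I'll pick case 1 first.

```bash
python3 -m handwheel '[[0.7,2.67,0.28,1,0,0,0],[0.7,2.67,0.28,2.5,0,0,0],[0.7,0,0,4,0,0,-0.067],[0.7,0,0,4,0,0,-0.067],[0.7,0,0,3,0,0,0],[0.7,0,0,2,0,0,0],[0.7,0,0,1,0,0,0],[0.7,0,0,0.5,0,0,0],[0.7,0,0,0,0,0,0],[0.7,0,0,0,0,0,0],[0.7,0,0,0,0,0,0],[0.7,0,0,0,0,0,0]]'
```

```text
time: 31.62
tool_pos: [504.9, -23.4, 56.1]
tcp_rot: [180.0, -0.2, -0.3]
ft_force: [-0.4, 0.2, 0.6]
finger_gap: 72.7
grip_force: 0.0
```

```bash
python3 -m handwheel '[[0.7,-0.1,0,1.2,0,0,0],[0.7,0,0,1,0,0,0],[0.7,0,0,0.5,0,0,0],[0.7,0,0,0,0,0,0],[0.7,0,0,0,0,0,0],[0.7,0,0,0,0,0,0]]'; python3 -m handwheel '[[-0.2,0,0,0,0,0,0],[-0.2,0,0,0,0,0,0],[-0.2,0,0,0,0,0,0],[-0.2,0,0,0,0,0,0],[-0.2,0,0,0,0,0,0]]' 40
```

```text
time: 32.12
tool_pos: [502.4, -23.2, 27.2]
tcp_rot: [-180.0, 0.0, -0.3]
ft_force: [0.4, 0.9, -0.4]
finger_gap: 72.4
grip_force: 0.0
time: 32.53
tool_pos: [503.1, -23.3, 27.9]
tcp_rot: [180.0, -0.1, -0.3]
ft_force: [0.2, 0.2, 5.0]
finger_gap: 53.4
grip_force: 43.1
```

```bash
python3 -m handwheel '[[-0.2,0,0,-1.5,0,0,0],[-0.2,0,0,-3.5,0,0,0],[-0.2,0,0,-2,0,0,0],[-0.2,0.17,-3.48,0,0,0,0],[-0.2,0.17,-3.48,0,0,0,0],[-0.2,0.17,-3.48,0,0,0,0],[-0.2,0.17,-3.48,0,0,0,0],[-0.2,0.17,-3.48,0,0,0,0],[-0.2,0.17,-3.48,0,0,0,0],[-0.2,0,0,0,0,0,0.069],[-0.2,0,0,0,0,0,0.069],[-0.2,0,0,0,0,0,0]]'; python3 -m handwheel '[[-0.2,0,0,0.8,0,0,0],[-0.2,0,0,0.8,0,0,0],[-0.2,0,0,0.5,0,0,0],[-0.2,0,0,0,0,0,0],[-0.2,0,0,0,0,0,0],[-0.2,0,0,0,0,0,0]]'; python3 - <<'E'
from h import *
p=snapshot("wrist")
for q in("case_a_mid","dock_top"):
  for r in trace(p,q):
    m=np.array(r["pixels"]);ys,xs=np.nonzero(m);print(q,round(r["conf"],2),len(xs),xs.min(),xs.max(),ys.min(),ys.max())
save(p,"w9.png"); print(sense()["tool_pos"],sense()["tcp_rot"])
import pickle; pickle.dump(p,open("w9.pkl","wb"))
E
```

```text
time: 33.53
tool_pos: [513.0, 186.3, 96.6]
tcp_rot: [180.0, 0.1, -8.3]
ft_force: [-0.4, -0.3, -0.8]
finger_gap: 53.0
grip_force: 42.9
time: 34.03
tool_pos: [513.7, 185.2, 76.2]
tcp_rot: [180.0, 0.0, -8.2]
ft_force: [-0.2, -0.3, -0.7]
finger_gap: 52.8
grip_force: 42.9
dock_top 0.57 3829 246 390 164 227
[514.05447323 185.52710262  76.72975651] [-1.79981934e+02 -3.87327992e-02 -8.18331957e+00]
```

```bash
python3 -m handwheel '[[-0.2,0,0,0.8,0,0,0],[-0.2,0,0,0.8,0,0,0],[-0.2,0,0,0.5,0,0,0],[-0.2,0,0,0.3,0,0,0],[-0.2,0,0,0.2,0,0,0],[-0.2,0,0,0,0,0,0],[-0.2,0,0,0,0,0,0],[-0.2,0,0,0,0,0,0]]'; python3 -m handwheel '[[-0.2,0,0,0.2,0,0,0],[-0.2,0,0,0.2,0,0,0],[-0.2,0,0,0.2,0,0,0],[-0.2,0,0,0,0,0,0],[-0.2,0,0,0,0,0,0]]'
```

```text
time: 34.85
tool_pos: [514.0, 185.6, 50.6]
tcp_rot: [-180.0, -0.0, -8.2]
ft_force: [0.2, -0.0, -1.4]
finger_gap: 53.2
grip_force: 42.9
time: 35.27
tool_pos: [513.5, 185.5, 44.0]
tcp_rot: [180.0, 0.0, -8.2]
ft_force: [0.6, -0.9, -2.1]
finger_gap: 53.0
grip_force: 42.9
```

Already below the boss's top with no resistance, so the skirt is over it.

```bash
python3 -m handwheel '[[-0.2,0,0,0.2,0,0,0],[-0.2,0,0,0.15,0,0,0],[-0.2,0,0,0,0,0,0],[-0.2,0,0,0,0,0,0]]'; python3 -m handwheel '[[-0.2,0,0,0.15,0,0,0],[-0.2,0,0,0,0,0,0],[-0.2,0,0,0,0,0,0]]'
```

```text
time: 35.6
tool_pos: [513.5, 185.5, 40.6]
tcp_rot: [180.0, 0.0, -8.2]
ft_force: [0.3, -0.4, -1.2]
finger_gap: 53.0
grip_force: 42.9
time: 35.85
tool_pos: [514.0, 185.6, 39.9]
tcp_rot: [-180.0, -0.0, -8.2]
ft_force: [-3.0, -0.1, 4.7]
finger_gap: 53.3
grip_force: 43.6
```

```bash
python3 -m handwheel '[[0.3,0,0,0,0,0,0],[0.7,0,0,0,0,0,0],[0.7,0,0,0,0,0,0],[0.7,0,0,-1.5,0,0,0],[0.7,0,0,-4,0,0,0],[0.7,0,0,-4,0,0,0],[0.7,0,0,-4,0,0,0],[0.7,0,0,-3,0,0,0]]'; python3 -m handwheel '[[0.7,-0.55,3.94,0,0,0,0],[0.7,-0.55,3.94,0,0,0,0],[0.7,-0.55,3.94,0,0,0,0],[0.7,-0.55,3.94,0,0,0,0],[0.7,-0.55,3.94,0,0,0,0],[0.7,-0.55,3.94,0,0,0,0],[0.7,-0.55,3.94,0,0,0,0],[0.7,-0.55,3.94,0,0,0,0],[0.7,0,0,0,0,0,0.106],[0.7,0,0,0,0,0,0],[0.7,0,0,0,0,0,0],[0.7,0,0,0,0,0,0]]'; cat > v.py <<'E'
from seg import *
import pickle,sys
p=snapshot("wrist"); s=sense(); print("T",np.round(s["tool_pos"],1),"yaw",round(s["tcp_rot"][2],1))
z=float(sys.argv[1])
seen=[]
for q in sys.argv[2:]:
    for r in trace(p,q):
        m=np.array(r["pixels"]);ys,xs=np.nonzero(m)
        if len(xs)<2000 or r["conf"]<.3: continue
        g=ray(p,xs.mean(),ys.mean(),z+18)[:2]
        if any(np.hypot(*(g-h))<15 for h in seen): continue
        seen.append(g); print(q,round(r["conf"],2),"edge",bool(m[0].any()|m[:,0].any()|m[:,-1].any())); report(p,m,*g,z=z,yaw0=0,s=s)
pickle.dump(p,open("last.pkl","wb"))
E
python3 v.py 0 case_a_mid case_b_mid
```

```text
time: 36.52
tool_pos: [514.5, 185.7, 208.0]
tcp_rot: [-179.9, -0.2, -8.2]
ft_force: [0.7, -0.2, 0.2]
finger_gap: 72.7
grip_force: 0.0
time: 37.52
tool_pos: [425.5, -119.4, 204.2]
tcp_rot: [-180.0, 0.0, -14.1]
ft_force: [0.9, -0.2, 0.2]
finger_gap: 72.5
grip_force: 0.0
T [ 425.6 -119.1  204.2] yaw -14.0
case_a_mid 0.95 edge False
n 10443 best [ 5.0000e-02  4.6784e+02 -2.4759e+02  1.6820e+01] flip [ 1.0000e-01  4.6637e+02 -2.4803e+02  1.9745e+02] tool d [ 72.1 114.4]
```

```bash
python3 - <<'E'
from seg import *
import pickle; p=pickle.load(open("last.pkl","rb")); s=sense()
o=segcase(p,471.4,-129.1); report(p,o,471.4,-129.1,yaw0=-14,s=s)
for r in trace(p,"case_c_mid"):
    m=np.array(r["pixels"]);ys,xs=np.nonzero(m); g=ray(p,xs.mean(),ys.mean(),18)[:2]; print(r["conf"],len(xs),g)
    if len(xs)>4000: report(p,m,*g,yaw0=0,s=s)
E
```

```text
n 8848 best [ 4.0000e-02  4.7134e+02 -1.2857e+02  3.4593e+02] flip [ 8.0000e-02  4.7035e+02 -1.2853e+02  1.6659e+02] tool d [46.7 -1.9]
0.57 65 [465.70270561 157.32982796]
0.26 10322 [ 468.06323241 -248.35433834]
n 10322 best [ 6.0000e-02  4.6780e+02 -2.4774e+02  1.6820e+01] flip [ 1.1000e-01  4.6625e+02 -2.4812e+02  1.9706e+02] tool d [ 72.2 114.6]
```

```bash
python3 -m handwheel '[[0.7,2.33,-0.1,1.5,0,0,0],[0.7,2.33,-0.1,2.5,0,0,0],[0.7,0,0,4,0,0,0],[0.7,0,0,3.5,0,0,0],[0.7,0,0,2,0,0,0],[0.7,0,0,1.5,0,0,0],[0.7,0,0,1,0,0,0],[0.7,0,0,0.7,0,0,0],[0.7,0,0,0.3,0,0,0],[0.7,0,0,0,0,0,0],[0.7,0,0,0,0,0,0],[0.7,0,0,0,0,0,0]]'
```

```text
time: 38.72
tool_pos: [471.9, -130.1, 35.6]
tcp_rot: [180.0, -0.1, -14.2]
ft_force: [-0.1, -0.1, -0.3]
finger_gap: 72.3
grip_force: 0.0
```

```bash
python3 -m handwheel '[[0.7,0,0,0.5,0,0,0],[0.7,0,0,0.2,0,0,0],[0.7,0,0,0,0,0,0],[0.7,0,0,0,0,0,0],[0.7,0,0,0,0,0,0]]'; python3 -m handwheel '[[-0.2,0,0,0,0,0,0],[-0.2,0,0,0,0,0,0],[-0.2,0,0,0,0,0,0],[-0.2,0,0,0,0,0,0],[-0.2,0,0,0,0,0,0]]' 40
```

```text
time: 39.13
tool_pos: [470.9, -129.8, 27.3]
tcp_rot: [180.0, 0.0, -14.3]
ft_force: [-0.1, -0.3, -0.1]
finger_gap: 72.4
grip_force: 0.0
time: 39.55
tool_pos: [471.2, -129.9, 27.6]
tcp_rot: [180.0, -0.0, -14.3]
ft_force: [-0.6, 0.4, 3.6]
finger_gap: 53.2
grip_force: 42.9
```

```bash
python3 -m handwheel '[[-0.2,0,0,-1.5,0,0,0],[-0.2,0,0,-3.5,0,0,0],[-0.2,0,0,-3,0,0,0],[-0.2,0,0,-1,0,0,0],[-0.2,-0.45,-3.95,0,0,0,0],[-0.2,-0.45,-3.95,0,0,0,0],[-0.2,-0.45,-3.95,0,0,0,0],[-0.2,-0.45,-3.95,0,0,0,0],[-0.2,-0.45,-3.95,0,0,0,0],[-0.2,-0.45,-3.95,0,0,0,0],[-0.2,-0.45,-3.95,0,0,0,0],[-0.2,-0.45,-3.95,0,0,0,0]]'; python3 -m handwheel '[[-0.2,0,0,0,0,0,-0.106],[-0.2,0,0,0,0,0,0],[-0.2,0,0,1,0,0,0],[-0.2,0,0,0.8,0,0,0],[-0.2,0,0,0.3,0,0,0],[-0.2,0,0,0,0,0,0],[-0.2,0,0,0,0,0,0],[-0.2,0,0,0,0,0,0]]'
```

```text
time: 40.55
tool_pos: [513.2, 187.3, 116.3]
tcp_rot: [180.0, 0.1, -14.3]
ft_force: [0.9, -0.4, -1.3]
finger_gap: 53.3
grip_force: 42.8
time: 41.22
tool_pos: [514.1, 184.7, 96.4]
tcp_rot: [-180.0, -0.0, -8.3]
ft_force: [1.0, 0.1, -1.3]
finger_gap: 53.2
grip_force: 43.0
```

```bash
python3 -m handwheel '[[-0.2,0.02,-0.07,0.8,0,0,0],[-0.2,0,0,0.5,0,0,0],[-0.2,0,0,0.3,0,0,0],[-0.2,0,0,0.2,0,0,0],[-0.2,0,0,0,0,0,0],[-0.2,0,0,0,0,0,0],[-0.2,0,0,0,0,0,0]]'; python3 -m handwheel '[[-0.2,0,0,0.2,0,0,0],[-0.2,0,0,0.2,0,0,0],[-0.2,0,0,0.2,0,0,0],[-0.2,0,0,0,0,0,0],[-0.2,0,0,0,0,0,0]]'
```

```text
time: 41.8
tool_pos: [514.3, 186.2, 78.5]
tcp_rot: [-180.0, -0.0, -8.2]
ft_force: [0.5, 0.6, -1.4]
finger_gap: 53.0
grip_force: 43.1
time: 42.22
tool_pos: [514.0, 186.0, 72.0]
tcp_rot: [180.0, 0.0, -8.2]
ft_force: [0.0, -0.3, -1.8]
finger_gap: 53.3
grip_force: 43.1
```

Over the case below with no force. Seating it.

```bash
python3 -m handwheel '[[-0.2,0,0,0.2,0,0,0],[-0.2,0,0,0.2,0,0,0],[-0.2,0,0,0,0,0,0],[-0.2,0,0,0,0,0,0]]'; python3 -m handwheel '[[-0.2,0,0,0.15,0,0,0],[-0.2,0,0,0,0,0,0],[-0.2,0,0,0,0,0,0]]'
```

```text
time: 42.55
tool_pos: [514.0, 186.0, 68.0]
tcp_rot: [180.0, 0.0, -8.2]
ft_force: [0.6, 0.8, -1.4]
finger_gap: 53.3
grip_force: 43.1
time: 42.8
tool_pos: [514.3, 186.1, 67.6]
tcp_rot: [-180.0, -0.0, -8.2]
ft_force: [-4.4, -1.3, 6.6]
finger_gap: 53.5
grip_force: 43.9
```

```bash
python3 -m handwheel '[[0.3,0,0,0,0,0,0],[0.7,0,0,0,0,0,0],[0.7,0,0,0,0,0,0],[0.7,0,0,-1.5,0,0,0],[0.7,0,0,-4,0,0,0],[0.7,0,0,-4,0,0,0],[0.7,0,0,-4,0,0,0]]'; python3 -m handwheel '[[0.7,-0.225,3.805,0,0,0,0],[0.7,-0.225,3.805,0,0,0,0],[0.7,-0.225,3.805,0,0,0,0],[0.7,-0.225,3.805,0,0,0,0],[0.7,-0.225,3.805,0,0,0,0],[0.7,-0.225,3.805,0,0,0,0],[0.7,-0.225,3.805,0,0,0,0],[0.7,-0.225,3.805,0,0,0,0],[0.7,-0.225,3.805,0,0,0,0],[0.7,-0.225,3.805,0,0,0,0],[0.7,-0.225,3.805,0,0,0,0],[0.7,-0.225,3.805,0,0,0,0]]';  python3 -m handwheel '[[0.7,0,0,0,0,0,-0.109],[0.7,0,0,0,0,0,-0.109],[0.7,0,0,0,0,0,-0.109],[0.7,0,0,0,0,0,-0.109],[0.7,0,0,0,0,0,0],[0.7,0,0,0,0,0,0],[0.7,0,0,0,0,0,0],[0.7,0,0,0,0,0,0]]'; python3 v.py 0 case_a_mid; python3 - <<'E'
from seg import *
import pickle; p=pickle.load(open("last.pkl","rb"))
o=segcase(p,468,-247.7); report(p,o,468,-247.7,yaw0=17)
E
```

```text
time: 43.38
tool_pos: [513.4, 185.8, 202.7]
tcp_rot: [180.0, 0.1, -8.2]
ft_force: [1.4, 0.9, 0.2]
finger_gap: 72.4
grip_force: 0.0
time: 44.38
tool_pos: [421.8, -263.9, 202.0]
tcp_rot: [180.0, -0.0, -8.2]
ft_force: [0.6, 0.4, 0.3]
finger_gap: 72.3
grip_force: 0.0
time: 45.05
tool_pos: [422.5, -262.0, 201.8]
tcp_rot: [180.0, -0.0, 16.7]
ft_force: [0.8, 0.7, 0.1]
finger_gap: 72.9
grip_force: 0.0
T [ 422.5 -262.   201.8] yaw 16.7
case_a_mid 0.85 edge False
n 9195 best [ 3.0000e-02  4.6761e+02 -2.4811e+02  1.7480e+01] flip [ 7.0000e-02  4.6687e+02 -2.4849e+02  1.9774e+02] tool d [47.2 -0.3]
n 9037 best [ 4.0000e-02  4.6757e+02 -2.4809e+02  1.7350e+01] flip [ 8.0000e-02  4.6686e+02 -2.4825e+02  1.9729e+02] tool d [47.1 -0.3]
```

```bash
python3 -m handwheel '[[0.7,2.36,-0.02,1.5,0,0,-0.01],[0.7,2.36,0,2.5,0,0,0],[0.7,0,0,4,0,0,0],[0.7,0,0,3.5,0,0,0],[0.7,0,0,2,0,0,0],[0.7,0,0,1.5,0,0,0],[0.7,0,0,1,0,0,0],[0.7,0,0,0.7,0,0,0],[0.7,0,0,0.3,0,0,0],[0.7,0,0,0,0,0,0],[0.7,0,0,0,0,0,0],[0.7,0,0,0,0,0,0]]'; python3 -m handwheel '[[0.7,0,0,0.3,0,0,0],[0.7,0,0,0,0,0,0],[0.7,0,0,0,0,0,0],[0.7,0,0,0,0,0,0],[-0.2,0,0,0,0,0,0],[-0.2,0,0,0,0,0,0],[-0.2,0,0,0,0,0,0],[-0.2,0,0,0,0,0,0],[-0.2,0,0,0,0,0,0]]' 40
```

```text
time: 46.15
tool_pos: [468.4, -248.6, 33.1]
tcp_rot: [179.9, -0.1, 17.4]
ft_force: [-0.2, -0.2, -0.4]
finger_gap: 72.9
grip_force: 0.0
time: 46.9
tool_pos: [467.8, -248.2, 29.1]
tcp_rot: [180.0, -0.0, 17.4]
ft_force: [-0.6, -0.2, 4.0]
finger_gap: 53.3
grip_force: 43.1
```

```bash
python3 -m handwheel '[[-0.2,0,0,-1.5,0,0,0],[-0.2,0,0,-3.5,0,0,0],[-0.2,0,0,-3.5,0,0,0],[-0.2,0,0,-2,0,0,0],[-0.2,0,0,-1,0,0,0]]'; python3 -m handwheel '[[-0.2,1.4525,-3.336,0,0,0,0],[-0.2,1.4525,-3.336,0,0,0,0],[-0.2,1.4525,-3.336,0,0,0,0],[-0.2,1.4525,-3.336,0,0,0,0],[-0.2,1.4525,-3.336,0,0,0,0],[-0.2,1.4525,-3.336,0,0,0,0],[-0.2,1.4525,-3.336,0,0,0,0],[-0.2,1.4525,-3.336,0,0,0,0],[-0.2,1.4525,-3.336,0,0,0,0],[-0.2,1.4525,-3.336,0,0,0,0],[-0.2,1.4525,-3.336,0,0,0,0],[-0.2,1.4525,-3.336,0,0,0,0]]'; python3 -m handwheel '[[-0.2,0,0,0,0,0,0.1117],[-0.2,0,0,0,0,0,0.1117],[-0.2,0,0,0,0,0,0.1117],[-0.2,0,0,0,0,0,0.1117],[-0.2,0,0,0.8,0,0,0],[-0.2,0,0,0.5,0,0,0],[-0.2,0,0,0,0,0,0],[-0.2,0,0,0,0,0,0],[-0.2,0,0,0,0,0,0],[-0.2,0,0,0,0,0,0]]'
```

```text
time: 47.32
tool_pos: [469.0, -248.9, 147.3]
tcp_rot: [179.8, -0.2, 17.4]
ft_force: [-0.3, 0.2, -0.5]
finger_gap: 52.9
grip_force: 42.9
time: 48.32
tool_pos: [513.2, 187.8, 142.1]
tcp_rot: [-180.0, 0.1, 17.4]
ft_force: [0.7, -1.3, -1.0]
finger_gap: 53.0
grip_force: 42.9
time: 49.15
tool_pos: [514.5, 186.1, 130.9]
tcp_rot: [-180.0, -0.0, -8.2]
ft_force: [-0.0, 0.5, -1.6]
finger_gap: 53.1
grip_force: 43.0
```

```bash
python3 -m handwheel '[[-0.2,0,0,1,0,0,0],[-0.2,0,0,0.7,0,0,0],[-0.2,0,0,0.3,0,0,0],[-0.2,0,0,0.2,0,0,0],[-0.2,0,0,0,0,0,0],[-0.2,0,0,0,0,0,0],[-0.2,0,0,0,0,0,0]]'; python3 -m handwheel '[[-0.2,0,0,0.2,0,0,0],[-0.2,0,0,0.2,0,0,0],[-0.2,0,0,0.2,0,0,0],[-0.2,0,0,0.1,0,0,0],[-0.2,0,0,0,0,0,0],[-0.2,0,0,0,0,0,0]]'
```

```text
time: 49.73
tool_pos: [514.6, 186.2, 109.1]
tcp_rot: [-180.0, -0.0, -8.2]
ft_force: [-0.6, 0.9, -1.1]
finger_gap: 53.5
grip_force: 43.1
time: 50.23
tool_pos: [514.2, 186.1, 101.7]
tcp_rot: [180.0, 0.0, -8.2]
ft_force: [-0.3, 0.7, -0.8]
finger_gap: 52.9
grip_force: 43.1
```

```bash
python3 -m handwheel '[[-0.2,0,0,0.2,0,0,0],[-0.2,0,0,0.2,0,0,0],[-0.2,0,0,0,0,0,0],[-0.2,0,0,0,0,0,0]]'; python3 -m handwheel '[[-0.2,0,0,0.12,0,0,0],[-0.2,0,0,0,0,0,0],[-0.2,0,0,0,0,0,0]]'
```

```text
time: 50.57
tool_pos: [514.1, 186.1, 97.5]
tcp_rot: [180.0, 0.0, -8.2]
ft_force: [-0.3, -0.9, -0.7]
finger_gap: 53.3
grip_force: 43.1
time: 50.82
tool_pos: [514.5, 186.2, 97.1]
tcp_rot: [-180.0, -0.0, -8.2]
ft_force: [-2.7, -1.0, 4.1]
finger_gap: 53.3
grip_force: 43.6
```

Seated at 97.1 as expected. I'll release, withdraw, and use the last view to check everything.

```bash
python3 -m handwheel '[[0.3,0,0,0,0,0,0],[0.7,0,0,0,0,0,0],[0.7,0,0,0,0,0,0],[0.7,0,0,-1.5,0,0,0],[0.7,0,0,-4,0,0,0],[0.7,0,0,-4,0,0,0],[0.7,0,0,-4,0,0,0],[0.7,-3,0,0,0,0,0],[0.7,-4,0,0,0,0,0],[0.7,-3,0,0,0,0,0],[0.7,0,0,0,0,0,0],[0.7,0,0,0,0,0,0]]'; python3 - <<'E'
from h import *
p=snapshot("side");w=snapshot("wrist")
a=cv2.resize(p["image"][190:330,220:380,::-1],(800,700))[:600]; a=cv2.resize(a,(400,300))
save(p,"sf.png"); b=cv2.resize(w["image"][:,:,::-1],(400,300)); c=cv2.resize(p["image"][190:310,230:390,::-1],(800,600),interpolation=cv2.INTER_CUBIC)
c[:225,500:]=cv2.resize(w["image"][:,:,::-1],(300,225)); cv2.imwrite("pics/final.png",c)
for q in("lock_lever_tip","block_a_mid","sep_bottle","case_a_mid"):
  for r in place_of(p,q)[:3]: print(q,round(r["conf"],2),np.round(r["location"],1))
E
```

```text
time: 51.82
tool_pos: [414.4, 200.7, 231.8]
tcp_rot: [-180.0, -0.1, -8.1]
ft_force: [0.5, 0.2, -0.5]
finger_gap: 72.7
grip_force: 0.0
lock_lever_tip 0.7 [671.2  72.7  93. ]
block_a_mid 0.78 [ 610.3 -131.2   40.8]
block_a_mid 0.24 [512.2 184.7  18.9]
sep_bottle 0.75 [777.7  89.6  -1.4]
case_a_mid 0.59 [510.2 186.   88.6]
```

View pics/final.png

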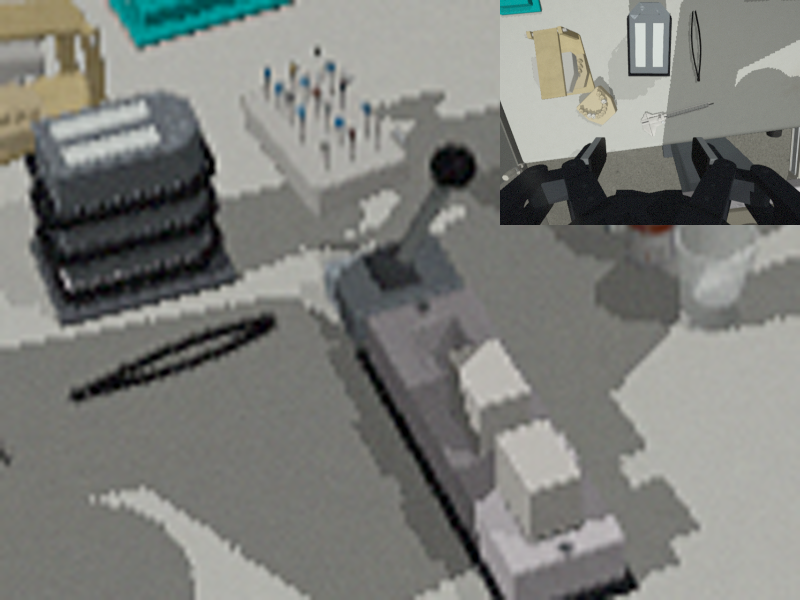

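The stack of three stands level at (125,210), both blocks are seated at (495,375) and (540,470), and the lever at (453,165) is locked. Handing in.

```bash
python3 -m handwheel '[[0.7,0,0,0,0,0,0],[0.7,0,0,0,0,0,0]]'; python3 -c "
from bench import hand_in; print(hand_in())"
```

```text
time: 52.28
tool_pos: [415.7, 200.2, 231.4]
tcp_rot: [180.0, 0.0, -8.3]
ft_force: [-0.3, 0.3, -0.2]
finger_gap: 72.4
grip_force: 0.0
the job is handed in; nothing more can be done
None
```

I handed the job in at about 52 s: magazine unlocked, both blocks on the bench plugged fully home, the lever swung back to locked and all three cases stacked on the grey dock; I moved no bystanders, and the hand-in gave no verdict.

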